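# Torque the stereotaxic frame's clamp screw to the first click

### The job

The clamp that locks the manipulator column on the stereotaxic frame is only finger-tight. Lift the preset torque wrench out of its case, set its square socket right down over the clamp screw's square head and let go of it there; then take it by the red grip and pull it clockwise (seen from above) until its clutch clicks, stopping at the first click. Leaving the screw tight, lay the wrench gently back in the case the way it lay, and do not disturb the vial, the dish or the bur block.

Things in the scene. Friction and masses are not known exactly. Their poses are not given: they have to be found in the camera images.
- wrench: slip-clutch torque wrench, loose, 0.4 kg, centre of mass x 36 mm. Origin: centre of the socket's mouth; +x from head along the handle, z up. Square socket, 31 mm outside, bore 20.2 mm square, 21 deep, opens down, flats along x and y until the clutch slips. Round steel head 44 mm wide, z 27 to 63 mm, red disc on top. Starts in the case. Let go on the screw it stays but sags 0.08 rad, grip end low
- wrench_shaft (a point): point on the wrench's bare steel shaft, 62 mm from the socket axis, 45 mm above the mouth, mid-height: a carrying hold near the centre of mass. The flat shaft is 18 mm wide (y), 14 mm high, x 22 to 102 mm. Lifted off the screw while still sagging, the socket can bind: level it first. Axes as the wrench
- wrench_grip (a point): middle of the wrench's red, black-banded grip, 152 mm from the socket axis, 45 mm above the mouth, mid-height. The grip is 24 mm wide (y), 26 mm high, x 102 to 202 mm. Axes as the wrench
- clutch (a joint): clutch slip (rad), 0 = latched, stays as left. Grows as the handle is pulled clockwise on a tight screw. Resistance climbs to the set torque, 1.4 N m (9 N at mid-grip), at slip 0.055; then the clutch gives way: torque collapses to under 0.5 N m as the slip runs on to 0.15-0.21. That fall is the click (complete at 0.105). Pulled on, a second peak comes at 0.265; past 0.30 is a second click: spoilt
- screw (a joint): clamp screw angle (rad), grows clockwise from above (tightening). Starts at -0.55 to -0.15; turns against an even 0.45 N m (3 N at mid-grip) until the jaw bites, and stops dead there (the clutch does not slip before, beyond a creep of 0.03). Where it bites cannot be seen: anywhere from 0 to 0.35, different each time. Stays as left
- screw_foot (a point): on the clamp screw's axis at the foot of its head, on the flat top of the dark clamp ear (84 x 52 mm, 70 mm above the bench). Bright square head 19 mm across flats, 20 mm tall, top 4 mm chamfered; x and y are square to its flats and turn with it; z up. The seated socket's mouth stands on the ear at this point
- stereo_frame: fixed aluminium plate 270 x 240 x 18 mm with clamp, column, drill; origin on the bench under the screw's axis. Plate x -55 to 215, y -175 to 65 mm; column 26 mm square, 360 tall, at x 95, y -45; drill at x 190, y -115, posts there 94 tall. One of the four ways to put the wrench on points its handle towards the robot (world -x, 10 deg to +y up to 55 deg to -y), free to swing clockwise
- case: fixed low case 280 x 110 mm, floor 6 mm, blue rim 18 mm high; origin centre of underside, +x along the stowed handle. Stowed wrench: its origin at x -95 (+-4), y 0, z 6 mm, level, handle to +x. A dark cradle at x 30 to 90 mm holds the grip: bed 38 mm high, cheeks 58 mm high, 36 apart, 64 over all, so the stowed grip cannot be gripped; the shaft stands free
- vial: small amber bottle, 38 mm across, 62 mm tall with black cap, standing loose; origin under its centre; not to be disturbed
- dish: stainless dish, 72 mm across, 22 mm tall, loose; origin under its centre; not to be disturbed
- bur_block: blue block 62 x 32 x 22 mm with ten thin steel burs standing 22 mm out of it, loose; origin under its centre; not to be disturbed
Mind the look-alikes: they are no part of the job. Leave any brown or green look-alike of the wrench alone.

How it is judged:
By the outcome, as a careful person would: the job done as asked, in the order asked, and still so for the second after the job is handed in, with the robot touching nothing.
It also fails if it takes over 72 s, if anything falls off the work surface, if the arm or the gripper's body presses on something with over 40 N, if the wrist force passes 120 N, or if a joint passes its speed limit or range.

### The arm

A 6-joint arm with a two-finger parallel gripper is mounted at the origin on the work surface. World frame = base frame: x ahead of the robot, y to its left, z up, the work surface at z = 0. Lengths are in m, angles in rad, forces in N, time in s.
With the tool pointing down it reaches from about 0.3 to 1 m from the base axis. Payload 5.1 kg.
Tool frame: the origin (TCP) lies midway between the tips of the shut fingers; the grasp point (between the pads) lies 19 mm behind it; z points along the fingers, y is the line along which they close (so a half turn about z gives the same grasp; the last joint's range is limited). The gripper opens to 95 mm and grips with 3 to 60 N. Pads are 20 mm wide; open, the fingers measure 119 mm over their backs; the gripper's body (75 mm by 180 mm) begins 59 mm behind the grasp point.
Start: joints at [-1.194, 0.124, 1.65, -0, 1.367, -0.083], TCP at [0.288, -0.582, 0.215] pointing down, gripper open.
Joint ranges: [-2.61, 2.61], [-1.02, 2.33], [0.03, 2.71], [-1.35, 4.49], [0.32, 2.68], [-2.91, 2.91]. Speed limits (rad/s): [2.57, 2.57, 3.14, 3.14, 3.14, 3.14].

### API

Orientations are given as a 3x3 rotation matrix whose columns are the frame's x, y, z axes.
In Python, from cell import telemetry, optics, finish_job, nets gives the robot as it stands.
- The arm moves only by the tool servo_tool, never from a script. Its arguments are lists of equal length, an entry for each row: "twist": the turn, a rotation vector about the world's x, y, z in degrees, a list of three; "travel": the shift along the world's x, y, z in m, a list of three; "fingers": the opening, from -1 (shut) to 1 (fully open). In form: {"twist": [[wx, wy, wz], ...], "travel": [[tx, ty, tz], ...], "fingers": [fingers, ...]}. A call has 1 to 8 rows; each row is the pose to reach, as a shift and turn from the pose commanded when the call began; what a row does not reach only later rows make up. A row lasts 1/8 s, in which the tool goes at most 62.5 mm and 10.7 degrees, less where a joint would pass 70% of its speed; a pose out of reach is approached as far as the arm can. A call with a gripper value outside its range is refused whole. The fingers move at their own pace and stop on an object; "squeeze" is the grip in N (left out, the last holds). Time passes only in rows, so rows that repeat a pose let the fingers close. It gives the time, the measured TCP pose, the force, the opening and the grip force at its end, in the units of the state.
- telemetry.sense(): the state, without advancing time (a new reading comes with each control period).
- optics.get_image(name): name is "scene" or "top"; returns the picture (420x560x3 uint8, red, green, blue); there is no depth.
- optics.get_calibration(name): a dict with "fx", "fy", "cx", "cy" (pixels), "T" (4x4, takes a point from camera to world coordinates). Camera axes: x right, y up, looking along -z (the intrinsics and any distortion apply to the point x, -y, -z); pixel columns grow to the right and rows downward; lengths in m; the calibration is good to about 2 mm. A picture is of the moment at which its call begins. get_calibration takes no time and is no camera call.
- finish_job(): hands the job in; it is judged then, once.
Trained networks look in the newest picture that a camera, given by its name, has taken for a name from the list of things; names that differ only in an ending like _2 or _b are one class to them, and where a whole thing is asked for, a point or a joint stands for the part that bears it (a point fixed in the world has none). Each returns a list of dicts, best first, with "conf" (0 to 1); they miss things now and then, are a little off and sometimes report something else, mostly with a low value. They report only what shows in the picture. A call takes as long as a camera call. They do not tell look-alikes from the thing itself.
- nets.masks_of(camera, name): "pixels" (420x560 bool, what is visible of it) and "position" ([column, row] in pixels, amid what is visible of it).
- nets.landmark_of(camera, name): "position" ([column, row] in pixels: a listed point, or the origin of a listed thing).
The state is a dict: "time": time; "qpos": joint angles; "dq": joint speeds; "tau": joint torques, N m; "tcp_pos": TCP position; "tool_rot": TCP orientation; "ft_force": force on the tool from outside, world axes, zero at the start; "ft_torque": the same for the moment, N m; "finger_gap": finger opening in m; "finger_force": force on a finger pad.
Only numpy, scipy, OpenCV 4.12 (cv2) and the standard library are available. Lean on these libraries where they do the work, as an engineer would, in place of code of your own. Each camera call takes 0.05 s, during which the arm holds its last target. There are 200 camera calls.

## Working session

There is one attempt and no reset: what is moved stays moved. The work goes in short steps, Python scripts to look and compute and a tool call to move; the robot and the scene stay as the last step left them, time stands still between calls to the robot, and variables do not carry over. Pictures are saved under pics/ and viewed, at most 10 in all, crops included, and the job is handed in when it is done.

Besides the shell and the picture viewer there is one more tool, called after ">>>" as name(argument=value, ...), one argument or row to a line, values as JSON. servo_tool: Moves the arm, as the interface text tells. Its arguments: {"type":"object","properties":{"twist":{"type":"array"},"travel":{"type":"array"},"fingers":{"type":"array"},"squeeze":{"type":"number"}},"required":["twist","travel","fingers"]}

```bash
mkdir -p pics; ls
cat > h.py <<'E'
import numpy as np, cv2
from cell import telemetry, optics, finish_job, nets
def ray(cam,uv):
    c=optics.get_calibration(cam);T=np.array(c["T"])
    d=np.array([(uv[0]-c["cx"])/c["fx"],-(uv[1]-c["cy"])/c["fy"],-1.])
    return T[:3,3],T[:3,:3]@d
def at_z(cam,uv,z):
    o,d=ray(cam,uv);return o+d*(z-o[2])/d[2]
def proj(cam,p):
    c=optics.get_calibration(cam);T=np.array(c["T"])
    q=T[:3,:3].T@(np.array(p)-T[:3,3]);return np.array([c["cx"]+c["fx"]*q[0]/-q[2],c["cy"]+c["fy"]*q[1]/q[2]])
def tri(u1,u2):
    o1,d1=ray("top",u1);o2,d2=ray("scene",u2)
    s=np.linalg.lstsq(np.c_[d1,-d2],o2-o1,rcond=None)[0]
    a=o1+d1*s[0];b=o2+d2*s[1];return (a+b)/2,np.linalg.norm(a-b)
def snap(cam,fn=None):
    im=optics.get_image(cam)
    if fn: cv2.imwrite("pics/"+fn,im[:,:,::-1])
    return im
E
python3 - <<'E'
from h import *
for c in("scene","top"):
    snap(c,c+"0.png"); k=optics.get_calibration(c); print(c,{a:np.round(b,3).tolist() for a,b in k.items()})
    for n in("wrench_shaft","wrench_grip","wrench","screw_foot","case","stereo_frame","vial","dish","bur_block"):
        print(n,[(np.round(r["position"],1).tolist(),round(r["conf"],2)) for r in nets.landmark_of(c,n)][:3])
s=telemetry.sense();print(s)
E
```

```text
pics
scene {'fx': 440.639, 'fy': 440.639, 'cx': 276.051, 'cy': 205.54, 'T': [[-0.373, -0.68, 0.631, 1.312], [0.928, -0.285, 0.241, 0.378], [0.016, 0.675, 0.737, 0.847], [0.0, 0.0, 0.0, 1.0]]}
wrench_shaft [([348.8, 197.1], 0.85), ([424.9, 278.7], 0.73), ([274.6, 283.0], 0.68)]
wrench_grip [([395.1, 292.1], 0.59), ([346.3, 201.6], 0.58), ([358.4, 173.6], 0.57)]
wrench [([252.9, 305.9], 0.87), ([436.6, 251.3], 0.7), ([342.3, 226.0], 0.63)]
screw_foot [([180.1, 156.2], 0.58), ([349.8, 196.3], 0.34), ([256.4, 182.2], 0.24)]
case [([344.0, 201.6], 0.64)]
stereo_frame [([187.1, 180.4], 0.61)]
vial [([279.8, 163.0], 0.69)]
dish [([254.7, 184.1], 0.8)]
bur_block [([241.9, 222.6], 0.57), ([346.9, 202.8], 0.43)]
top {'fx': 517.598, 'fy': 517.598, 'cx': 279.473, 'cy': 205.812, 'T': [[0.051, 0.971, -0.235, 0.392], [-0.999, 0.048, -0.017, 0.134], [-0.005, 0.235, 0.972, 1.148], [0.0, 0.0, 0.0, 1.0]]}
wrench_shaft [([219.6, 256.9], 0.96), ([265.3, 139.7], 0.91), ([128.8, 192.7], 0.76)]
wrench_grip [([155.8, 164.1], 0.92), ([217.3, 301.6], 0.71), ([237.5, 166.9], 0.69)]
wrench [([120.3, 230.2], 0.87
[... 368 characters left out ...]
0, -8.25905384e-02]), 'dq': array([-1.03598652e-03,  8.21963763e-05, -5.29880748e-04, -5.83225784e-04,
       -9.08664444e-04, -2.73640780e-04]), 'tau': array([ 2.62803005e-03, -4.17593694e+01, -3.60239053e+01,  7.76226609e-02,
        4.28554346e-02, -5.47879694e-06]), 'tcp_pos': array([ 0.28843725, -0.58249887,  0.21466462]), 'tool_rot': array([[ 8.96125566e-01,  4.43800596e-01, -1.81213851e-05],
       [ 4.43800595e-01, -8.96125566e-01, -4.55777824e-05],
       [-3.64664834e-05,  3.28011346e-05, -9.99999999e-01]]), 'ft_force': array([-0.1649339 ,  0.94926916,  0.19113687]), 'ft_torque': array([ 0.02649285, -0.03726727, -0.03549912]), 'finger_force': 0.0, 'finger_gap': 0.09489800132936677}
```

View pics/top0.png

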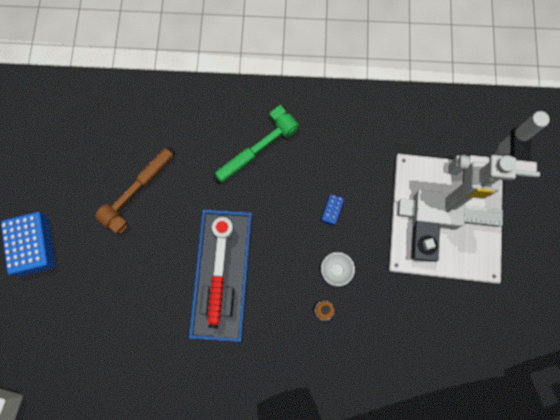

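View pics/scene0.png

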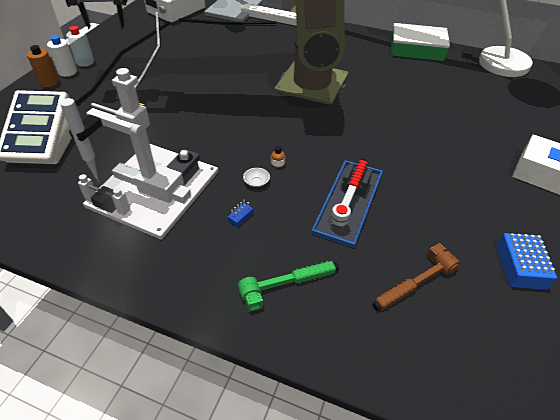

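Run:
```python
from h import *
for cam,f in(("top","top0.png"),("scene","scene0.png")):
    im=cv2.imread("pics/"+f); hsv=cv2.cvtColor(im,cv2.COLOR_BGR2HSV)
    m=(((hsv[...,0]<8)|(hsv[...,0]>172))&(hsv[...,1]>150)&(hsv[...,2]>100)).astype(np.uint8)
    n,l,st,ce=cv2.connectedComponentsWithStats(m)
    for i in range(1,n):
        if st[i,4]>15: print(cam,st[i].tolist(),ce[i].round(1),at_z(cam,ce[i],.069).round(4),at_z(cam,ce[i],.055).round(4))
P=lambda u:at_z("top",u,.018).round(4)
for u in((403,160),(497,160),(395,265),(494,276)):print(P(u))
im=cv2.imread("pics/top0.png");a=cv2.resize(im[205:275,395:465],(560,560),interpolation=cv2.INTER_CUBIC)
im=cv2.imread("pics/scene0.png");b=cv2.resize(im[130:180,155:205],(400,400),interpolation=cv2.INTER_CUBIC)
cv2.imwrite("pics/crop.png",cv2.resize(np.hstack([a[:,:],cv2.copyMakeBorder(b,0,160,0,0,0)]),(800,466)))
for p in((220,255),(429,244),(323,310),(338,270),(333,210)):print(p,at_z("top",p,.03).round(3))
```

```text
top [216, 222, 12, 10, 92] [221.5 226.5] [0.6011 0.274  0.069 ] [0.6038 0.2758 0.055 ]
top [208, 277, 16, 48, 554] [215.  300.4] [0.446  0.2753 0.069 ] [0.4467 0.2771 0.055 ]
scene [69, 26, 9, 9, 54] [73.5 29.3] [ 0.112  -0.9042  0.069 ] [ 0.0904 -0.9273  0.055 ]
scene [349, 160, 19, 27, 225] [358.  172.7] [0.4581 0.2756 0.069 ] [0.4428 0.2737 0.055 ]
scene [336, 205, 11, 9, 80] [341.2 209. ] [0.5967 0.2707 0.069 ] [0.5838 0.2688 0.055 ]
[ 0.7867 -0.1232  0.018 ]
[ 0.7972 -0.338   0.018 ]
[ 0.5444 -0.1046  0.018 ]
[ 0.5313 -0.3189  0.018 ]
(220, 255) [0.545 0.277 0.03 ]
(429, 244) [ 0.592 -0.176  0.03 ]
(323, 310) [0.44 0.05 0.03]
(338, 270) [0.526 0.021 0.03 ]
(333, 210) [0.658 0.035 0.03 ]
```

View pics/crop.png

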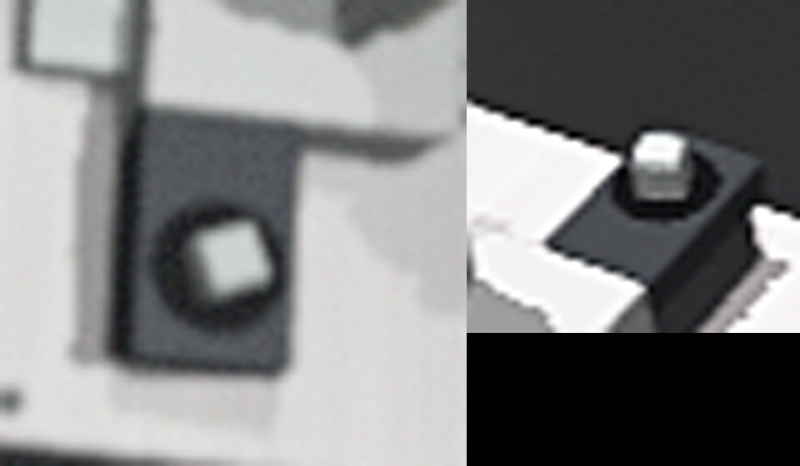

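Run:
```python
from h import *
im=cv2.imread("pics/top0.png");s=8
def quad(cam,f,box,thr,z):
    im=cv2.imread("pics/"+f);x0,y0,x1,y1=box
    g=cv2.cvtColor(im[y0:y1,x0:x1],cv2.COLOR_BGR2GRAY)
    g=cv2.resize(g,None,fx=s,fy=s,interpolation=cv2.INTER_CUBIC)
    n,l,st,ce=cv2.connectedComponentsWithStats((g>thr).astype(np.uint8))
    for i in range(1,n):
        if st[i,4]>800 and st[i,0]>0 and st[i,1]>0 and st[i,0]+st[i,2]<g.shape[1] and st[i,1]+st[i,3]<g.shape[0]:
            c=cv2.findContours((l==i).astype(np.uint8),0,1)[0][0].reshape(-1,2)
            w=np.array([at_z(cam,((u+.5)/s-.5+x0,(v+.5)/s-.5+y0),z)[:2] for u,v in c])
            r=cv2.minAreaRect((w*1e4).astype(np.float32))
            M=cv2.moments((w*1e4).astype(np.float32).reshape(-1,1,2))
            print(cam,thr,"centre",np.round(np.array(r[0])/1e4,4),"size mm",np.round(np.array(r[1])/10,1),"ang",round(r[2],1))
for t in(120,140,160,180,200): quad("top","top0.png",(412,227,446,262),t,.09)
for t in(130,150,170,190): quad("scene","scene0.png",(177,145,194,162),t,.09)
# ear edges via dark quad
for cam in("top",):
    g=cv2.cvtColor(im,cv2.COLOR_BGR2GRAY)
    print(g[225,405:450].tolist());print(g[255,405:450].tolist())
    print(g[240:270,425].tolist())
c=optics.get_calibration("top")
for p in nets.landmark_of("top","screw_foot"):print(p["position"],at_z("top",p["position"],.07))
for p in nets.landmark_of("top","stereo_frame"):print(p["position"],at_z("top",p["position"],0))
```

```text
top 120 centre [ 0.5833 -0.1604] size mm [20.1 20.2] ang 19.7
top 140 centre [ 0.5833 -0.1606] size mm [18.8 18.8] ang 18.1
top 160 centre [ 0.5834 -0.1607] size mm [17.5 17.3] ang 18.7
top 180 centre [ 0.5835 -0.1607] size mm [15.5 15.6] ang 18.3
top 200 centre [ 0.5837 -0.1607] size mm [12.8 13. ] ang 17.5
scene 130 centre [ 0.5834 -0.1633] size mm [23.4 19.6] ang 18.2
scene 150 centre [ 0.5832 -0.1635] size mm [22.  18.7] ang 18.2
scene 170 centre [ 0.5823 -0.1637] size mm [19.5 18.4] ang 12.4
scene 190 centre [ 0.5818 -0.164 ] size mm [17.3 17.4] ang 14.4
[222, 211, 180, 152, 151, 154, 147, 112, 74, 47, 36, 59, 80, 84, 84, 91, 92, 85, 89, 88, 85, 88, 88, 86, 85, 79, 86, 81, 83, 88, 82, 82, 83, 82, 83, 80, 87, 95, 89, 93, 92, 100, 106, 107, 112]
[210, 178, 154, 156, 146, 117, 72, 38, 30, 48, 76, 90, 92, 90, 90, 95, 91, 92, 90, 86, 82, 77, 70, 77, 74, 73, 78, 84, 85, 90, 82, 84, 87, 135, 190, 214, 216, 219, 217, 218, 216, 217, 218, 217, 219]
[141, 165, 167, 146, 132, 112, 105, 88, 81, 74, 52, 44, 34, 46, 58, 82, 89, 91, 84, 62, 76, 136, 184, 200, 202, 204, 201, 204, 206, 215]
[425.1, 243.5] [ 0.58589768 -0.15679429  0.07      ]
[420.2, 249.5] [ 0.58437603 -0.16459062  0.        ]
[334.8, 271.6] [0.52551889 0.02451611 0.        ]
```

>>> servo_tool(
  twist=[
    [0,0,-2],
    [0,0,-4],
    [0,0,-6],
    [0,0,-8],
    [0,0,-10],
    [0,0,-12],
    [0,0,-14],
    [0,0,-16],
  ],
  travel=[
    [0.01,0.05,0],
    [0.025,0.1,0],
    [0.04,0.155,0],
    [0.055,0.21,0],
    [0.07,0.265,0],
    [0.085,0.32,0],
    [0.105,0.375,0],
    [0.125,0.43,0],
  ],
  fingers=[1,1,1,1,1,1,1,1],
  squeeze=50,
)

```text
time: 2.1
tcp_pos: [0.4138, -0.1508, 0.2151]
tool_rot: [[0.984, 0.178, 0.001], [0.178, -0.984, -0.001], [0.001, 0.001, -1.0]]
ft_force: [0.6, 0.0, 0.1]
finger_gap: 0.0952
finger_force: 0.0
```

>>> servo_tool(
  twist=[
    [0,0,-2],
    [0,0,-4],
    [0,0,-6],
    [0,0,-8],
    [0,0,-10],
    [0,0,-11.6],
    [0,0,-11.6],
    [0,0,-11.6],
  ],
  travel=[
    [0.02,0.055,0],
    [0.035,0.11,0],
    [0.055,0.165,0],
    [0.075,0.22,0],
    [0.095,0.275,0],
    [0.11,0.33,-0.02],
    [0.125,0.38,-0.04],
    [0.1355,0.4255,-0.06],
  ],
  fingers=[1,1,1,1,1,1,1,1],
)

```text
time: 3.1
tcp_pos: [0.5493, 0.275, 0.1542]
tool_rot: [[1.0, -0.021, 0.001], [-0.021, -1.0, 0.0], [0.001, -0.0, -1.0]]
ft_force: [1.3, 0.3, -0.4]
finger_gap: 0.095
finger_force: 0.0
```

>>> servo_tool(
  twist=[
    [0,0,0],
    [0,0,0],
    [0,0,0],
    [0,0,0],
    [0,0,0],
  ],
  travel=[
    [0,-0.001,-0.03],
    [0,-0.001,-0.06],
    [0,-0.001,-0.09],
    [0,-0.001,-0.11],
    [0,-0.001,-0.122],
  ],
  fingers=[1,1,1,1,1],
)

```text
time: 3.72
tcp_pos: [0.5486, 0.2719, 0.0316]
tool_rot: [[1.0, -0.022, -0.001], [-0.022, -1.0, -0.0], [-0.001, 0.0, -1.0]]
ft_force: [0.5, 0.4, 1.0]
finger_gap: 0.0953
finger_force: 0.0
```

>>> servo_tool(
  twist=[
    [0,0,0],
    [0,0,0],
    [0,0,0],
    [0,0,0],
    [0,0,0],
    [0,0,0],
  ],
  travel=[
    [0,0,0],
    [0,0,0],
    [0,0,0],
    [0,0,0],
    [0,0,0],
    [0,0,0],
  ],
  fingers=[0,-0.4,-0.8,-0.8,-0.8,-0.8],
)

```text
time: 4.47
tcp_pos: [0.549, 0.272, 0.0328]
tool_rot: [[1.0, -0.022, 0.0], [-0.022, -1.0, 0.0], [0.0, -0.0, -1.0]]
ft_force: [0.0, 0.4, -0.3]
finger_gap: 0.0405
finger_force: 0.0
```

>>> servo_tool(
  twist=[
    [0,0,0],
    [0,0,0],
    [0,0,0],
    [0,0,0],
    [0,0,0],
  ],
  travel=[
    [0,0,0],
    [0,0,0],
    [0,0,0],
    [0,0,0],
    [0,0,0],
  ],
  fingers=[-1,-1,-1,-1,-1],
)

```text
time: 5.1
tcp_pos: [0.5489, 0.2722, 0.0327]
tool_rot: [[1.0, -0.022, 0.0], [-0.022, -1.0, 0.0], [0.0, -0.0, -1.0]]
ft_force: [-0.0, 1.6, -0.0]
finger_gap: 0.018
finger_force: 50.0
```

>>> servo_tool(
  twist=[
    [0,0,0],
    [0,0,0],
    [0,0,0],
    [0,0,0],
    [0,0,0],
    [0,0,0],
  ],
  travel=[
    [0,0,0.005],
    [0,0,0.02],
    [0,0,0.05],
    [0,0,0.08],
    [0,0,0.11],
    [0,0,0.13],
  ],
  fingers=[-1,-1,-1,-1,-1,-1],
)

```text
time: 5.85
tcp_pos: [0.5494, 0.2721, 0.1651]
tool_rot: [[1.0, -0.022, 0.002], [-0.022, -1.0, 0.001], [0.002, -0.001, -1.0]]
ft_force: [0.1, -0.8, -3.7]
finger_gap: 0.0178
finger_force: 50.0
```

>>> servo_tool(
  twist=[
    [0,0,1],
    [0,0,3],
    [0,0,6],
    [0,0,9],
    [0,0,12],
    [0,0,15],
    [0,0,17],
    [0,0,18],
  ],
  travel=[
    [0,-0.025,0],
    [-0.002,-0.07,0],
    [-0.004,-0.125,0],
    [-0.006,-0.18,0],
    [-0.008,-0.235,0],
    [-0.01,-0.29,0],
    [-0.012,-0.345,0],
    [-0.014,-0.395,0],
  ],
  fingers=[-1,-1,-1,-1,-1,-1,-1,-1],
)

```text
time: 6.85
tcp_pos: [0.5342, -0.1249, 0.1627]
tool_rot: [[0.958, 0.288, -0.0], [0.288, -0.958, -0.0], [-0.0, 0.0, -1.0]]
ft_force: [0.5, 0.3, -4.8]
finger_gap: 0.0178
finger_force: 50.0
```

>>> servo_tool(
  twist=[
    [0,0,1],
    [0,0,1.6],
    [0,0,1.6],
    [0,0,1.6],
    [0,0,1.6],
  ],
  travel=[
    [-0.001,-0.035,0],
    [-0.001,-0.052,0],
    [-0.001,-0.055,-0.01],
    [-0.001,-0.055,-0.015],
    [-0.001,-0.055,-0.015],
  ],
  fingers=[-1,-1,-1,-1,-1],
)

```text
time: 7.48
tcp_pos: [0.5332, -0.1768, 0.1463]
tool_rot: [[0.949, 0.316, -0.002], [0.316, -0.949, 0.001], [-0.002, -0.002, -1.0]]
ft_force: [0.2, 0.1, -4.0]
finger_gap: 0.0176
finger_force: 50.0
```

```bash
cat >> h.py <<'E'
def red(cam,fn,zd,zg):
    im=cv2.cvtColor(snap(cam,fn),cv2.COLOR_RGB2HSV)
    m=(((im[...,0]<8)|(im[...,0]>172))&(im[...,1]>150)&(im[...,2]>80)).astype(np.uint8)
    n,l,st,ce=cv2.connectedComponentsWithStats(m)
    for i in range(1,n):
        if st[i,4]>25: print(cam,st[i].tolist(),ce[i].round(1),"z%.3f"%zd,at_z(cam,ce[i],zd).round(4),"z%.3f"%zg,at_z(cam,ce[i],zg).round(4))
E
python3 - <<'E'
from h import *
s=telemetry.sense();print(s["tcp_pos"],s["ft_force"],s["ft_torque"],s["qpos"].round(2))
z=s["tcp_pos"][2]-.0267
red("top","top1.png",z+.067,z+.058);red("scene","scene1.png",z+.067,z+.058)
E
```

```text
[ 0.53319386 -0.17680838  0.14634009] [ 0.17853904  0.05735651 -3.97747847] [0.02265035 0.13504672 0.01881262] [-0.42 -0.02  1.91  0.    1.25  0.83]
top [437, 230, 13, 13, 121] [442.5 235.4] z0.187 [ 0.582  -0.1581  0.1866] z0.178 [ 0.5838 -0.1608  0.1776]
scene [69, 26, 10, 9, 66] [73.9 29.7] z0.187 [ 0.2954 -0.7075  0.1866] z0.178 [ 0.2815 -0.7223  0.1776]
scene [174, 119, 10, 7, 62] [178.5 122. ] z0.187 [ 0.5822 -0.162   0.1866] z0.178 [ 0.5723 -0.1693  0.1776]
```

Run:
```python
from h import *
a=cv2.resize(cv2.imread("pics/top1.png")[200:300,390:500],(440,400),interpolation=cv2.INTER_CUBIC)
b=cv2.resize(cv2.imread("pics/scene1.png")[90:190,140:230],(360,400),interpolation=cv2.INTER_CUBIC)
cv2.imwrite("pics/crop1.png",np.hstack([a,b]))
```

```text
(no output)
```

View pics/crop1.png

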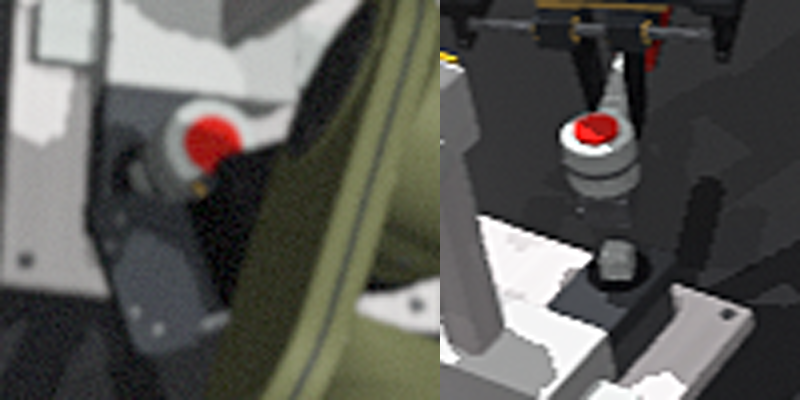

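>>> servo_tool(
  twist=[
    [0,0,0],
    [0,0,0],
    [0,0,0],
    [0,0,0],
    [0,0,0],
  ],
  travel=[
    [0.001,-0.0018,-0.01],
    [0.001,-0.0018,-0.02],
    [0.001,-0.0018,-0.024],
    [0.001,-0.0018,-0.028],
    [0.001,-0.0018,-0.031],
  ],
  fingers=[-1,-1,-1,-1,-1],
)

```text
time: 8.2
tcp_pos: [0.535, -0.1798, 0.1165]
tool_rot: [[0.949, 0.315, 0.0], [0.315, -0.949, 0.0], [0.0, 0.0, -1.0]]
ft_force: [0.4, 0.2, -5.6]
finger_gap: 0.0177
finger_force: 50.0
```

>>> servo_tool(
  twist=[
    [0,0,0],
    [0,0,0],
    [0,0,0],
  ],
  travel=[
    [0,0,-0.001],
    [0,0,-0.003],
    [0,0,-0.004],
  ],
  fingers=[-1,-1,-1],
)

```text
time: 8.57
tcp_pos: [0.535, -0.1796, 0.1128]
tool_rot: [[0.949, 0.315, 0.0], [0.315, -0.949, 0.0], [0.0, -0.0, -1.0]]
ft_force: [-0.5, 1.2, -3.3]
finger_gap: 0.0177
finger_force: 50.0
```

>>> servo_tool(
  twist=[
    [0,0,0],
    [0,0,0],
    [0,0,0],
    [0,0,0],
  ],
  travel=[
    [0,0,-0.001],
    [0,0,-0.002],
    [0,0,-0.004],
    [0,0,-0.004],
  ],
  fingers=[-1,-1,-1,-1],
)

```text
time: 9.07
tcp_pos: [0.5345, -0.1795, 0.108]
tool_rot: [[0.949, 0.315, -0.001], [0.315, -0.949, 0.001], [-0.001, -0.001, -1.0]]
ft_force: [-0.2, 2.6, -5.4]
finger_gap: 0.0175
finger_force: 50.0
```

>>> servo_tool(
  twist=[
    [0,0,0],
    [0,0,0],
    [0,0,0],
    [0,0,0],
    [0,0,0],
  ],
  travel=[
    [0,-0.0003,-0.002],
    [0,-0.0003,-0.004],
    [0,-0.0003,-0.006],
    [0,-0.0003,-0.008],
    [0,-0.0003,-0.0085],
  ],
  fingers=[-1,-1,-1,-1,-1],
)

```text
time: 9.7
tcp_pos: [0.5346, -0.1797, 0.0997]
tool_rot: [[0.949, 0.315, -0.001], [0.315, -0.949, 0.001], [-0.001, -0.001, -1.0]]
ft_force: [-1.6, 5.0, -3.3]
finger_gap: 0.0173
finger_force: 50.0
```

>>> servo_tool(
  twist=[
    [0,0,0],
    [0,0,0],
    [0,0,0],
    [0,0,0],
  ],
  travel=[
    [0,0,-0.001],
    [0,0,-0.002],
    [0,0,-0.003],
    [0,0,-0.003],
  ],
  fingers=[-1,-1,-1,-1],
)

```text
time: 10.2
tcp_pos: [0.5347, -0.1796, 0.0969]
tool_rot: [[0.949, 0.315, -0.001], [0.315, -0.949, 0.001], [-0.0, -0.001, -1.0]]
ft_force: [-2.0, 5.4, -4.0]
finger_gap: 0.0179
finger_force: 50.0
```

>>> servo_tool(
  twist=[
    [0,0,0],
    [0,0,0],
    [0,0,0],
  ],
  travel=[
    [0,-0.0003,-0.0005],
    [0,-0.0003,-0.001],
    [0,-0.0003,-0.001],
  ],
  fingers=[-1,-1,-1],
)

```text
time: 10.58
tcp_pos: [0.5347, -0.1798, 0.0966]
tool_rot: [[0.949, 0.315, -0.001], [0.315, -0.949, 0.001], [-0.0, -0.002, -1.0]]
ft_force: [-4.3, 6.1, -0.7]
finger_gap: 0.0176
finger_force: 50.1
```

>>> servo_tool(
  twist=[
    [0,0,0],
    [0,0,0],
    [0,0,0],
    [0,0,0],
    [0,0,0],
    [0,0,0],
  ],
  travel=[
    [0,0,0],
    [0,0,0],
    [0,0,0],
    [0,0,0],
    [0,0,0],
    [0,0,0],
  ],
  fingers=[0.2,0.2,0.2,0.2,0.2,0.2],
)

```text
time: 11.32
tcp_pos: [0.5349, -0.1804, 0.0961]
tool_rot: [[0.949, 0.315, 0.0], [0.315, -0.949, -0.0], [0.0, 0.0, -1.0]]
ft_force: [0.0, 0.3, -0.3]
finger_gap: 0.0567
finger_force: 0.0
```

>>> servo_tool(
  twist=[
    [0,0,0],
    [0,0,0],
    [0,0,0],
    [0,0,0],
    [0,0,0],
    [0,0,0],
    [0,0,0],
  ],
  travel=[
    [0,0,0.01],
    [-0.019,-0.006,0.012],
    [-0.038,-0.0125,0.012],
    [-0.057,-0.019,0.01],
    [-0.076,-0.025,0],
    [-0.095,-0.0315,-0.01],
    [-0.095,-0.0315,-0.012],
  ],
  fingers=[0.2,0.2,0.2,0.2,0.2,0.2,0.2],
)

```text
time: 12.2
tcp_pos: [0.4376, -0.2119, 0.0829]
tool_rot: [[0.95, 0.313, -0.002], [0.313, -0.95, 0.001], [-0.001, -0.002, -1.0]]
ft_force: [0.7, -0.6, 0.0]
finger_gap: 0.0572
finger_force: 0.0
```

Run:
```python
from h import *
s=telemetry.sense();print(s["tcp_pos"],s["ft_force"],s["finger_gap"])
red("top","top2.png",.137,.118);red("scene","scene2.png",.137,.118)
a=cv2.resize(cv2.imread("pics/top2.png")[190:330,390:530],(400,400),interpolation=cv2.INTER_CUBIC)
b=cv2.resize(cv2.imread("pics/scene2.png")[80:190,130:240],(400,400),interpolation=cv2.INTER_CUBIC)
cv2.imwrite("pics/crop2.png",np.hstack([a,b]))
```

```text
[ 0.43755004 -0.21188892  0.08289973] [ 0.72682162 -0.62089941  0.02990704] 0.05721593481201473
top [432, 238, 13, 12, 117] [437.8 243.3] z0.137 [ 0.5756 -0.1637  0.137 ] z0.118 [ 0.579  -0.1693  0.118 ]
top [444, 293, 15, 11, 101] [451.7 297.9] z0.137 [ 0.4705 -0.1881  0.137 ] z0.118 [ 0.4719 -0.1942  0.118 ]
scene [69, 26, 10, 9, 66] [73.9 29.7] z0.137 [ 0.2189 -0.7891  0.137 ] z0.118 [ 0.1897 -0.8203  0.118 ]
scene [187, 103, 15, 23, 145] [194.  112.7] z0.137 [ 0.4751 -0.1851  0.137 ] z0.118 [ 0.4527 -0.2002  0.118 ]
scene [176, 133, 11, 6, 53] [181.3 135.5] z0.137 [ 0.5736 -0.1673  0.137 ] z0.118 [ 0.5538 -0.1819  0.118 ]
```

View pics/crop2.png

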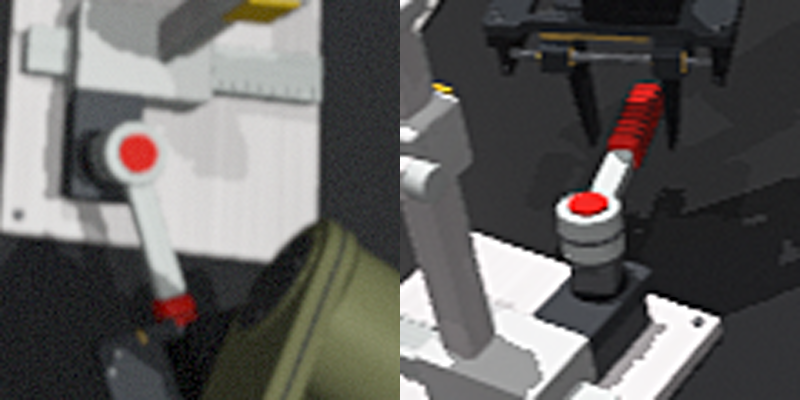

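>>> servo_tool(
  twist=[
    [0,0,0],
    [0,0,0],
    [0,0,0],
    [0,0,0],
    [0,0,0],
    [0,0,0],
  ],
  travel=[
    [0,0,0],
    [0,0,0],
    [0,0,0],
    [0,0,0],
    [0,0,0],
    [0,0,0],
  ],
  fingers=[-1,-1,-1,-1,-1,-1],
  squeeze=15,
)

```text
time: 13.05
tcp_pos: [0.44, -0.2116, 0.0841]
tool_rot: [[0.949, 0.315, 0.0], [0.315, -0.949, 0.001], [0.0, -0.001, -1.0]]
ft_force: [-0.2, 1.7, 0.7]
finger_gap: 0.0242
finger_force: 15.0
```

Run:
```python
import numpy as np
c=np.array([.5836,-.1636]);r=.1538
p=lambda f:c+r*np.array([np.cos(np.radians(198.3-f)),np.sin(np.radians(198.3-f))])
for f in(2,4,6,8,10,12,14,16):print(f,(p(f)-p(0)).round(4),p(f).round(4))
for f in range(16,56,2):print(f,"step2",(p(f+2)-p(f)).round(4),p(f+2).round(4))
```

```text
2 [-0.0016  0.0051] [ 0.436  -0.2068]
4 [-0.003   0.0103] [ 0.4346 -0.2016]
6 [-0.0042  0.0155] [ 0.4333 -0.1964]
8 [-0.0053  0.0208] [ 0.4323 -0.1911]
10 [-0.0062  0.0261] [ 0.4314 -0.1858]
12 [-0.0068  0.0314] [ 0.4307 -0.1805]
14 [-0.0073  0.0368] [ 0.4302 -0.1751]
16 [-0.0077  0.0421] [ 0.4299 -0.1698]
16 step2 [-0.0001  0.0054] [ 0.4298 -0.1644]
18 step2 [0.0001 0.0054] [ 0.4299 -0.159 ]
20 step2 [0.0003 0.0054] [ 0.4301 -0.1537]
22 step2 [0.0004 0.0054] [ 0.4306 -0.1483]
24 step2 [0.0006 0.0053] [ 0.4312 -0.143 ]
26 step2 [0.0008 0.0053] [ 0.432  -0.1377]
28 step2 [0.001  0.0053] [ 0.433  -0.1324]
30 step2 [0.0012 0.0052] [ 0.4342 -0.1272]
32 step2 [0.0014 0.0052] [ 0.4355 -0.122 ]
34 step2 [0.0015 0.0051] [ 0.4371 -0.1168]
36 step2 [0.0017 0.0051] [ 0.4388 -0.1118]
38 step2 [0.0019 0.005 ] [ 0.4407 -0.1067]
40 step2 [0.0021 0.005 ] [ 0.4428 -0.1018]
42 step2 [0.0022 0.0049] [ 0.445  -0.0969]
44 step2 [0.0024 0.0048] [ 0.4474 -0.0921]
46 step2 [0.0026 0.0047] [ 0.45   -0.0874]
48 step2 [0.0027 0.0046] [ 0.4527 -0.0828]
50 step2 [0.0029 0.0045] [ 0.4556 -0.0783]
52 step2 [0.0031 0.0044] [ 0.4587 -0.0739]
54 step2 [0.0032 0.0043] [ 0.4619 -0.0695]
```

>>> servo_tool(
  twist=[
    [0,0,-2],
    [0,0,-4],
    [0,0,-6],
    [0,0,-8],
    [0,0,-10],
    [0,0,-10],
  ],
  travel=[
    [-0.0016,0.0051,0],
    [-0.003,0.0103,0],
    [-0.0042,0.0155,0],
    [-0.0053,0.0208,0],
    [-0.0062,0.0261,0],
    [-0.0062,0.0261,0],
  ],
  fingers=[-1,-1,-1,-1,-1,-1],
)

```text
time: 13.8
tcp_pos: [0.4337, -0.186, 0.0843]
tool_rot: [[0.989, 0.147, -0.0], [0.147, -0.989, -0.001], [-0.0, 0.001, -1.0]]
ft_force: [-0.3, -0.8, 1.2]
finger_gap: 0.0238
finger_force: 15.0
```

```bash
cat > t.py <<'E'
from h import *
s=telemetry.sense();p=s["tcp_pos"]-np.array([.5836,-.1636,0]);F=s["ft_force"]
print("T",round(p[0]*F[1]-p[1]*F[0]+s["ft_torque"][2],3),"F",F.round(2),"M",s["ft_torque"].round(3),"ang",round(198.3-np.degrees(np.arctan2(p[1],p[0]))%360,2),"r",round(np.hypot(p[0],p[1]),4),"yaw",round(18.3-np.degrees(np.arctan2(s["tool_rot"][1,0],s["tool_rot"][0,0])),2),s["time"])
E
python3 t.py
```

```text
T 0.484 F [-0.27 -0.76  1.21] M [-0.061  0.2    0.377] ang 9.81 r 0.1516 yaw 9.87 13.8
```

>>> servo_tool(
  twist=[
    [0,0,-2],
    [0,0,-4],
    [0,0,-5],
  ],
  travel=[
    [-0.0007,0.0053,0],
    [-0.0012,0.0107,0],
    [-0.0014,0.0134,0],
  ],
  fingers=[-1,-1,-1],
)

```text
time: 14.18
tcp_pos: [0.4321, -0.1727, 0.0843]
tool_rot: [[0.998, 0.059, -0.001], [0.059, -0.998, -0.001], [-0.001, 0.001, -1.0]]
ft_force: [-1.7, -1.0, 1.1]
finger_gap: 0.0239
finger_force: 15.1
```

```bash
python3 t.py
```

```text
T 0.509 F [-1.72 -1.01  1.08] M [-0.199  0.339  0.371] ang 14.86 r 0.1517 yaw 14.93 14.175
```

>>> servo_tool(
  twist=[
    [0,0,-2],
    [0,0,-3],
    [0,0,-3],
  ],
  travel=[
    [-0.0001,0.0053,0],
    [-0.0001,0.008,0],
    [-0.0001,0.008,0],
  ],
  fingers=[-1,-1,-1],
)

```text
time: 14.55
tcp_pos: [0.4318, -0.1645, 0.0841]
tool_rot: [[1.0, 0.007, -0.001], [0.007, -1.0, -0.0], [-0.001, 0.0, -1.0]]
ft_force: [-3.9, -0.9, 1.8]
finger_gap: 0.024
finger_force: 15.0
```

```bash
python3 t.py
```

```text
T 0.416 F [-3.91 -0.92  1.75] M [-0.175  0.735  0.28 ] ang 17.97 r 0.1518 yaw 17.92 14.55
```

>>> servo_tool(
  twist=[
    [0,0,-1.5],
    [0,0,-2.5],
    [0,0,-2.5],
  ],
  travel=[
    [0.0002,0.004,0],
    [0.0003,0.0066,0],
    [0.0003,0.0066,0],
  ],
  fingers=[-1,-1,-1],
)

```text
time: 14.92
tcp_pos: [0.4319, -0.1575, 0.0839]
tool_rot: [[0.999, -0.038, -0.002], [-0.038, -0.999, 0.0], [-0.002, -0.0, -1.0]]
ft_force: [-5.5, -1.2, 2.5]
finger_gap: 0.0241
finger_force: 15.0
```

```bash
python3 t.py
```

```text
T 0.444 F [-5.52 -1.17  2.47] M [-0.123  0.966  0.232] ang 20.59 r 0.1519 yaw 20.5 14.925
```

>>> servo_tool(
  twist=[
    [0,0,-1.5],
    [0,0,-2.5],
    [0,0,-2.5],
  ],
  travel=[
    [-0.0003,0.004,0],
    [-0.0002,0.0066,0],
    [-0.0002,0.0066,0],
  ],
  fingers=[-1,-1,-1],
)

```text
time: 15.3
tcp_pos: [0.4322, -0.1509, 0.0841]
tool_rot: [[0.997, -0.081, -0.0], [-0.081, -0.997, 0.0], [-0.0, -0.0, -1.0]]
ft_force: [-4.4, -1.2, 1.5]
finger_gap: 0.0241
finger_force: 15.0
```

```bash
python3 t.py
```

```text
T 0.471 F [-4.45 -1.18  1.5 ] M [-0.198  0.717  0.237] ang 23.08 r 0.1519 yaw 22.96 15.3
```

>>> servo_tool(
  twist=[
    [0,0,-1.5],
    [0,0,-2.5],
    [0,0,-2.5],
  ],
  travel=[
    [0.0001,0.004,0],
    [0.0004,0.0066,0],
    [0.0004,0.0066,0],
  ],
  fingers=[-1,-1,-1],
)

```text
time: 15.68
tcp_pos: [0.4328, -0.1443, 0.0841]
tool_rot: [[0.992, -0.125, 0.0], [-0.125, -0.992, 0.0], [0.0, -0.0, -1.0]]
ft_force: [-2.5, -0.2, 1.2]
finger_gap: 0.024
finger_force: 15.0
```

```bash
python3 t.py
```

```text
T 0.291 F [-2.46 -0.23  1.21] M [-0.054  0.602  0.209] ang 25.58 r 0.152 yaw 25.46 15.675
```

```bash
cat > t.py <<'E'
from h import *
c=np.array([.5834,-.1636,0]);T=[];Fs=[]
for i in range(3):
    s=telemetry.sense();p=s["tcp_pos"]-c;F=s["ft_force"];Fs.append(F)
    T.append(round(p[0]*F[1]-p[1]*F[0]+s["ft_torque"][2],3))
    if i<2: optics.get_image("scene")
print("T",T,"F",np.mean(Fs,0).round(2),"M",s["ft_torque"].round(3),"ang",round(198.3-np.degrees(np.arctan2(p[1],p[0]))%360,2),"r",round(np.hypot(p[0],p[1]),4),"yaw",round(18.3-np.degrees(np.arctan2(s["tool_rot"][1,0],s["tool_rot"][0,0])),2),s["time"])
E
python3 t.py
```

```text
T [np.float64(0.291), np.float64(0.461), np.float64(0.45)] F [-2.82 -0.77  1.  ] M [-0.023  0.551  0.237] ang 25.54 r 0.1518 yaw 25.45 15.775
```

>>> servo_tool(
  twist=[
    [0,0,-1.2],
    [0,0,-2],
    [0,0,-2],
  ],
  travel=[
    [0.0004,0.0032,0],
    [0.0007,0.0052,0],
    [0.0007,0.0052,0],
  ],
  fingers=[-1,-1,-1],
)

```text
time: 16.15
tcp_pos: [0.4335, -0.1392, 0.0842]
tool_rot: [[0.987, -0.159, 0.0], [-0.159, -0.987, 0.0], [0.0, -0.0, -1.0]]
ft_force: [-3.3, -0.9, 1.3]
finger_gap: 0.0238
finger_force: 15.0
```

```bash
python3 t.py
```

```text
T [np.float64(0.5), np.float64(0.45), np.float64(0.466)] F [-2.61 -0.76  0.9 ] M [-0.043  0.497  0.293] ang 27.5 r 0.1518 yaw 27.45 16.25
```

Still turning freely at 0.46 N m. I'll keep going in 2.3° steps.

>>> servo_tool(
  twist=[
    [0,0,-1.2],
    [0,0,-2.3],
    [0,0,-2.3],
  ],
  travel=[
    [0.0005,0.0032,0],
    [0.001,0.006,0],
    [0.001,0.006,0],
  ],
  fingers=[-1,-1,-1],
)

```text
time: 16.62
tcp_pos: [0.4345, -0.1332, 0.0842]
tool_rot: [[0.98, -0.199, 0.0], [-0.199, -0.98, 0.0], [0.0, -0.0, -1.0]]
ft_force: [-1.1, -0.9, 1.1]
finger_gap: 0.0237
finger_force: 15.0
```

```bash
python3 t.py
```

```text
T [np.float64(0.418), np.float64(0.441), np.float64(0.42)] F [-1.62 -0.63  1.17] M [-0.022  0.383  0.293] ang 29.8 r 0.1519 yaw 29.75 16.725
```

>>> servo_tool(
  twist=[
    [0,0,-1.2],
    [0,0,-2.3],
    [0,0,-2.3],
  ],
  travel=[
    [0.0006,0.0031,0],
    [0.0012,0.0059,0],
    [0.0012,0.0059,0],
  ],
  fingers=[-1,-1,-1],
)

```text
time: 17.1
tcp_pos: [0.4358, -0.1273, 0.0842]
tool_rot: [[0.971, -0.238, 0.0], [-0.238, -0.971, 0.0], [0.0, -0.0, -1.0]]
ft_force: [-0.5, -0.2, 0.8]
finger_gap: 0.024
finger_force: 15.0
```

```bash
python3 t.py
```

```text
T [np.float64(0.25), np.float64(0.337), np.float64(0.353)] F [-0.59 -0.19  0.41] M [0.014 0.321 0.302] ang 32.08 r 0.152 yaw 32.05 17.2
```

>>> servo_tool(
  twist=[
    [0,0,-1],
    [0,0,-2],
    [0,0,-2],
  ],
  travel=[
    [0.0006,0.0025,0],
    [0.0013,0.0051,0],
    [0.0013,0.0051,0],
  ],
  fingers=[-1,-1,-1],
)

```text
time: 17.58
tcp_pos: [0.437, -0.1222, 0.0842]
tool_rot: [[0.962, -0.272, 0.0], [-0.272, -0.962, 0.0], [0.0, -0.0, -1.0]]
ft_force: [-1.3, 0.2, 1.2]
finger_gap: 0.0243
finger_force: 15.0
```

```bash
python3 t.py
```

```text
T [np.float64(0.268), np.float64(0.457), np.float64(0.313)] F [-0.86 -0.33  1.18] M [0.003 0.232 0.264] ang 34.05 r 0.1521 yaw 34.05 17.675
```

>>> servo_tool(
  twist=[
    [0,0,-1],
    [0,0,-2],
    [0,0,-2],
  ],
  travel=[
    [0.0008,0.0025,0],
    [0.0016,0.0051,0],
    [0.0016,0.0051,0],
  ],
  fingers=[-1,-1,-1],
)

```text
time: 18.05
tcp_pos: [0.4385, -0.1171, 0.0842]
tool_rot: [[0.952, -0.305, -0.0], [-0.305, -0.952, 0.0], [-0.0, -0.0, -1.0]]
ft_force: [-1.5, 0.1, 0.6]
finger_gap: 0.0239
finger_force: 15.0
```

```bash
python3 t.py
```

```text
T [np.float64(0.332), np.float64(0.516), np.float64(0.333)] F [-1.   -0.42  0.59] M [-0.008  0.311  0.268] ang 36.06 r 0.1522 yaw 36.05 18.15
```

>>> servo_tool(
  twist=[
    [0,0,-1],
    [0,0,-2],
    [0,0,-2],
  ],
  travel=[
    [0.0008,0.0025,0],
    [0.0017,0.005,0],
    [0.0017,0.005,0],
  ],
  fingers=[-1,-1,-1],
)

```text
time: 18.52
tcp_pos: [0.4402, -0.1121, 0.0841]
tool_rot: [[0.941, -0.338, -0.0], [-0.338, -0.941, 0.0], [-0.0, -0.0, -1.0]]
ft_force: [-2.0, -0.3, 2.0]
finger_gap: 0.0238
finger_force: 15.0
```

```bash
python3 t.py
```

```text
T [np.float64(0.437), np.float64(0.269), np.float64(0.493)] F [-1.66 -0.03  1.42] M [0.098 0.431 0.372] ang 38.06 r 0.1522 yaw 38.05 18.625
```

>>> servo_tool(
  twist=[
    [0,0,-1],
    [0,0,-2],
    [0,0,-2],
  ],
  travel=[
    [0.0009,0.0025,0],
    [0.0019,0.005,0],
    [0.0019,0.005,0],
  ],
  fingers=[-1,-1,-1],
)

```text
time: 19.0
tcp_pos: [0.442, -0.107, 0.0841]
tool_rot: [[0.929, -0.371, -0.0], [-0.371, -0.929, 0.0], [-0.0, -0.0, -1.0]]
ft_force: [-2.4, 0.3, 1.5]
finger_gap: 0.0242
finger_force: 15.0
```

```bash
python3 t.py
```

```text
T [np.float64(0.409), np.float64(0.4), np.float64(0.469)] F [-2.44  0.26  1.43] M [0.139 0.496 0.34 ] ang 40.07 r 0.1522 yaw 40.05 19.1
```

>>> servo_tool(
  twist=[
    [0,0,-1],
    [0,0,-2],
    [0,0,-2],
  ],
  travel=[
    [0.001,0.0025,0],
    [0.002,0.0049,0],
    [0.002,0.0049,0],
  ],
  fingers=[-1,-1,-1],
)

```text
time: 19.48
tcp_pos: [0.444, -0.1023, 0.0841]
tool_rot: [[0.915, -0.403, -0.001], [-0.403, -0.915, -0.0], [-0.0, 0.0, -1.0]]
ft_force: [-4.3, -0.2, 1.4]
finger_gap: 0.024
finger_force: 15.1
```

```bash
python3 t.py
```

```text
T [np.float64(0.662), np.float64(0.441), np.float64(0.694)] F [-3.78 -0.06  1.42] M [-0.036  0.681  0.391] ang 42.01 r 0.1523 yaw 42.05 19.575
```

>>> servo_tool(
  twist=[
    [0,0,-1],
    [0,0,-1.5],
    [0,0,-1.5],
  ],
  travel=[
    [0.0009,0.0025,0],
    [0.0014,0.0037,0],
    [0.0014,0.0037,0],
  ],
  fingers=[-1,-1,-1],
)

```text
time: 19.95
tcp_pos: [0.4456, -0.0988, 0.0842]
tool_rot: [[0.904, -0.427, -0.0], [-0.427, -0.904, -0.0], [0.0, 0.0, -1.0]]
ft_force: [-3.6, -1.3, 1.8]
finger_gap: 0.0241
finger_force: 15.1
```

```bash
python3 t.py
```

```text
T [np.float64(0.763), np.float64(0.775), np.float64(0.938)] F [-3.37 -1.76  1.77] M [-0.31   0.789  0.395] ang 43.48 r 0.1524 yaw 43.55 20.05
```

>>> servo_tool(
  twist=[
    [0,0,-1],
    [0,0,-1.5],
    [0,0,-1.5],
  ],
  travel=[
    [0.001,0.0025,0],
    [0.0015,0.0037,0],
    [0.0015,0.0037,0],
  ],
  fingers=[-1,-1,-1],
)

```text
time: 20.42
tcp_pos: [0.4473, -0.0951, 0.0842]
tool_rot: [[0.893, -0.45, 0.001], [-0.45, -0.893, -0.0], [0.001, 0.0, -1.0]]
ft_force: [-3.0, -2.4, 0.7]
finger_gap: 0.024
finger_force: 15.1
```

```bash
python3 t.py
```

```text
T [np.float64(0.895), np.float64(0.918), np.float64(0.93)] F [-2.41 -2.82  0.66] M [-0.492  0.587  0.347] ang 45.02 r 0.1524 yaw 45.05 20.525
```

>>> servo_tool(
  twist=[
    [0,0,-0.8],
    [0,0,-1.2],
    [0,0,-1.2],
  ],
  travel=[
    [0.0009,0.0019,0],
    [0.0013,0.0029,0],
    [0.0013,0.0029,0],
  ],
  fingers=[-1,-1,-1],
)

```text
time: 20.9
tcp_pos: [0.4486, -0.0923, 0.0843]
tool_rot: [[0.883, -0.469, 0.001], [-0.469, -0.883, -0.001], [0.001, 0.0, -1.0]]
ft_force: [-1.1, -3.9, -0.4]
finger_gap: 0.0239
finger_force: 15.1
```

```bash
python3 t.py
```

```text
T [np.float64(1.011), np.float64(1.001), np.float64(1.092)] F [-0.89 -4.28 -0.17] M [-0.813  0.456  0.396] ang 46.19 r 0.1525 yaw 46.25 21.0
```

>>> servo_tool(
  twist=[
    [0,0,-0.8],
    [0,0,-1.2],
    [0,0,-1.2],
  ],
  travel=[
    [0.0009,0.0019,0],
    [0.0014,0.0029,0],
    [0.0014,0.0029,0],
  ],
  fingers=[-1,-1,-1],
)

```text
time: 21.38
tcp_pos: [0.4501, -0.0894, 0.0844]
tool_rot: [[0.873, -0.487, 0.001], [-0.487, -0.873, -0.001], [0.001, 0.0, -1.0]]
ft_force: [-0.4, -5.9, 1.1]
finger_gap: 0.024
finger_force: 15.1
```

```bash
python3 t.py
```

```text
T [np.float64(1.153), np.float64(1.087), np.float64(1.111)] F [-0.55 -5.5   1.38] M [-0.927  0.34   0.357] ang 47.39 r 0.1526 yaw 47.46 21.475
```

>>> servo_tool(
  twist=[
    [0,0,-0.8],
    [0,0,-1.2],
    [0,0,-1.2],
  ],
  travel=[
    [0.001,0.0019,0],
    [0.0015,0.0028,0],
    [0.0015,0.0028,0],
  ],
  fingers=[-1,-1,-1],
)

```text
time: 21.85
tcp_pos: [0.4515, -0.0869, 0.0844]
tool_rot: [[0.863, -0.505, 0.001], [-0.505, -0.863, -0.001], [0.001, 0.001, -1.0]]
ft_force: [-1.1, -5.6, 0.8]
finger_gap: 0.024
finger_force: 15.1
```

```bash
python3 t.py
```

```text
T [np.float64(1.285), np.float64(1.291), np.float64(1.174)] F [-0.8  -5.81  0.69] M [-1.045  0.437  0.393] ang 48.49 r 0.1526 yaw 48.66 21.95
```

>>> servo_tool(
  twist=[
    [0,0,-0.8],
    [0,0,-1.2],
    [0,0,-1.2],
  ],
  travel=[
    [0.001,0.0019,0],
    [0.0015,0.0028,0],
    [0.0015,0.0028,0],
  ],
  fingers=[-1,-1,-1],
)

```text
time: 22.32
tcp_pos: [0.4531, -0.0841, 0.0845]
tool_rot: [[0.852, -0.523, 0.001], [-0.523, -0.852, -0.001], [0.001, 0.001, -1.0]]
ft_force: [-0.1, -7.4, 0.6]
finger_gap: 0.0237
finger_force: 15.1
```

```bash
python3 t.py
```

```text
T [np.float64(1.361), np.float64(1.28), np.float64(1.319)] F [-0.21 -6.93  0.76] M [-1.095  0.416  0.423] ang 49.68 r 0.1526 yaw 49.85 22.425
```

>>> servo_tool(
  twist=[
    [0,0,-0.8],
    [0,0,-1.2],
    [0,0,-1.2],
  ],
  travel=[
    [0.001,0.0018,0],
    [0.0016,0.0027,0],
    [0.0016,0.0027,0],
  ],
  fingers=[-1,-1,-1],
)

```text
time: 22.8
tcp_pos: [0.4547, -0.0816, 0.0845]
tool_rot: [[0.841, -0.541, 0.001], [-0.541, -0.841, -0.002], [0.002, 0.001, -1.0]]
ft_force: [-0.8, -7.2, 1.3]
finger_gap: 0.024
finger_force: 15.1
```

```bash
python3 t.py
```

```text
T [np.float64(1.416), np.float64(1.248), np.float64(1.249)] F [-1.28 -6.45  1.48] M [-1.095  0.457  0.386] ang 50.77 r 0.1527 yaw 51.05 22.9
```

>>> servo_tool(
  twist=[
    [0,0,-0.8],
    [0,0,-1.2],
    [0,0,-1.2],
  ],
  travel=[
    [0.001,0.0018,0],
    [0.0016,0.0027,0],
    [0.0016,0.0027,0],
  ],
  fingers=[-1,-1,-1],
)

```text
time: 23.28
tcp_pos: [0.4562, -0.0789, 0.0846]
tool_rot: [[0.83, -0.559, 0.0], [-0.559, -0.83, -0.002], [0.001, 0.001, -1.0]]
ft_force: [-1.7, -6.4, 1.8]
finger_gap: 0.024
finger_force: 15.1
```

```bash
python3 t.py
```

```text
T [np.float64(1.279), np.float64(1.377), np.float64(1.451)] F [-2.   -6.86  1.45] M [-1.221  0.494  0.319] ang 51.95 r 0.1528 yaw 52.25 23.375
```

>>> servo_tool(
  twist=[
    [0,0,-0.8],
    [0,0,-1.2],
    [0,0,-1.2],
  ],
  travel=[
    [0.0011,0.0018,0],
    [0.0017,0.0027,0],
    [0.0017,0.0027,0],
  ],
  fingers=[-1,-1,-1],
)

```text
time: 23.75
tcp_pos: [0.4581, -0.0759, 0.0846]
tool_rot: [[0.817, -0.576, 0.001], [-0.576, -0.817, -0.001], [0.002, 0.0, -1.0]]
ft_force: [-1.2, -5.4, 1.6]
finger_gap: 0.0243
finger_force: 15.0
```

```bash
python3 t.py
```

```text
T [np.float64(1.094), np.float64(0.453), np.float64(0.634)] F [ 0.25 -4.12  1.72] M [-0.487  0.038  0.156] ang 53.5 r 0.153 yaw 53.51 23.85
```

```bash
python3 t.py
python3 - <<'E'
from h import *
red("top","top3.png",.137,.118);red("scene","scene3.png",.137,.118)
a=cv2.resize(cv2.imread("pics/top3.png")[200:320,380:500],(400,400),interpolation=cv2.INTER_CUBIC)
b=cv2.resize(cv2.imread("pics/scene3.png")[100:180,150:230],(400,400),interpolation=cv2.INTER_CUBIC)
cv2.imwrite("pics/crop3.png",np.hstack([a,b]))
E
```

```text
T [np.float64(0.634), np.float64(0.57), np.float64(0.538)] F [-0.33 -3.14  1.4 ] M [-0.663 -0.146  0.171] ang 53.51 r 0.153 yaw 53.5 23.95
top [428, 237, 12, 12, 112] [433.7 242.6] z0.137 [ 0.5765 -0.1557  0.137 ] z0.118 [ 0.5799 -0.1612  0.118 ]
top [369, 312, 9, 14, 83] [373.4 318.6] z0.137 [ 0.4239 -0.0381  0.137 ] z0.118 [ 0.4245 -0.0413  0.118 ]
scene [69, 26, 10, 9, 66] [73.9 29.7] z0.137 [ 0.2189 -0.7891  0.137 ] z0.118 [ 0.1897 -0.8203  0.118 ]
scene [242, 125, 11, 9, 50] [247.2 129.4] z0.137 [ 0.4851 -0.0236  0.137 ] z0.118 [ 0.4629 -0.0343  0.118 ]
scene [218, 126, 15, 13, 132] [225.8 131.8] z0.137 [ 0.5157 -0.0701  0.137 ] z0.118 [ 0.4944 -0.0821  0.118 ]
scene [179, 133, 11, 7, 59] [184.  135.9] z0.137 [ 0.5722 -0.1601  0.137 ] z0.118 [ 0.5524 -0.1745  0.118 ]
```

View pics/crop3.png

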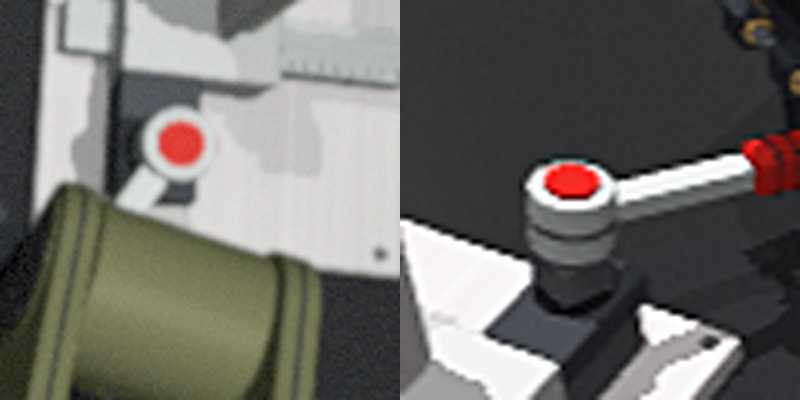

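>>> servo_tool(
  twist=[
    [0,0,0],
    [0,0,0],
    [0,0,0],
    [0,0,0],
    [0,0,0],
    [0,0,0],
  ],
  travel=[
    [0,0,0],
    [0,0,0],
    [0,0,0],
    [0,0,0],
    [0,0,0],
    [0,0,0],
  ],
  fingers=[0.2,0.2,0.2,0.2,0.2,0.2],
)

```text
time: 24.8
tcp_pos: [0.4575, -0.0753, 0.0841]
tool_rot: [[0.818, -0.576, -0.0], [-0.576, -0.818, 0.001], [-0.001, -0.0, -1.0]]
ft_force: [-1.1, -0.1, 0.1]
finger_gap: 0.0571
finger_force: 0.1
```

>>> servo_tool(
  twist=[
    [0,0,0],
    [-0.65,-0.95,0],
    [-1.3,-1.9,0],
    [-2,-2.8,0],
    [-2.65,-3.76,0],
    [-2.65,-3.76,0],
    [-2.65,-3.76,0],
  ],
  travel=[
    [0,0,0.01],
    [0.016,-0.011,0.014],
    [0.034,-0.0235,0.014],
    [0.051,-0.0355,0.014],
    [0.068,-0.0475,0.014],
    [0.084,-0.0586,0.01],
    [0.084,-0.0586,0.008],
  ],
  fingers=[0.2,0.2,0.2,0.2,0.2,0.2,0.2],
)

```text
time: 25.68
tcp_pos: [0.5425, -0.135, 0.0917]
tool_rot: [[0.815, -0.576, 0.065], [-0.575, -0.817, -0.046], [0.08, 0.0, -0.997]]
ft_force: [-0.0, 0.8, -0.9]
finger_gap: 0.0574
finger_force: 0.0
```

Run:
```python
from h import *
s=telemetry.sense();print(s["tcp_pos"],s["ft_force"],s["finger_gap"],s["time"])
red("top","top4.png",.137,.105);red("scene","scene4.png",.137,.105)
im=cv2.imread("pics/scene4.png");print(proj("scene",(.5834,-.1636,.07)),proj("top",(.5834,-.1636,.07)))
a=cv2.resize(cv2.imread("pics/top4.png")[190:330,350:490],(400,400),interpolation=cv2.INTER_CUBIC)
b=cv2.resize(cv2.imread("pics/scene4.png")[80:180,150:250],(400,400),interpolation=cv2.INTER_CUBIC)
cv2.imwrite("pics/crop4.png",np.hstack([a,b]))
```

```text
[ 0.54250446 -0.13497113  0.09168237] [-0.01526728  0.75930778 -0.94604178] 0.05737789750961884 25.675
top [378, 286, 27, 48, 527] [391.6 312.2] z0.137 [ 0.4375 -0.0729  0.137 ] z0.105 [ 0.4389 -0.0794  0.105 ]
scene [69, 26, 10, 9, 66] [73.9 29.7] z0.137 [ 0.2189 -0.7891  0.137 ] z0.105 [ 0.1696 -0.8416  0.105 ]
scene [219, 119, 30, 19, 206] [236.4 126.5] z0.137 [ 0.485  -0.0544  0.137 ] z0.105 [ 0.4477 -0.0739  0.105 ]
scene [180, 133, 11, 8, 61] [185.2 136.6] z0.137 [ 0.5736 -0.1559  0.137 ] z0.105 [ 0.5403 -0.18    0.105 ]
[184.21859865 158.12258642] [428.36777245 244.83446872]
```

View pics/crop4.png

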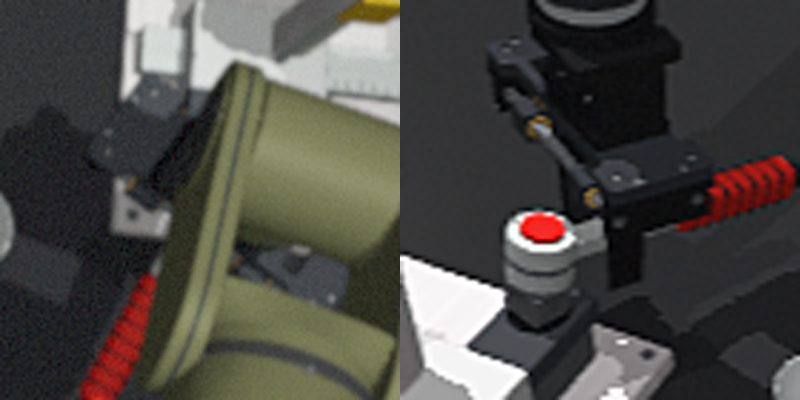

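Run:
```python
from h import *
from scipy.optimize import least_squares
# predict red grip edges: fit axis line through projected grip pixels, both cams, handle yaw a, sag .08
for cam in("top","scene"):
    im=cv2.cvtColor(cv2.imread("pics/%s4.png"%cam),cv2.COLOR_BGR2HSV)
    m=(((im[...,0]<8)|(im[...,0]>172))&(im[...,1]>150)&(im[...,2]>50)).astype(np.uint8)
    n,l,st,ce=cv2.connectedComponentsWithStats(m)
    i=1+np.argmax(st[1:,4]); v,u=np.nonzero(l==i)
    d=cv2.fitLine(np.c_[u,v].astype(np.float32),cv2.DIST_L2,0,.01,.01).ravel()
    print(cam,"line pix dir",d.round(3))
    for a in range(140,156,2):
        e=np.array([np.cos(np.radians(a)),np.sin(np.radians(a))])
        P=[proj(cam,np.r_[np.array([.5834,-.1636])+e*r,.115-.08*r+.004]) for r in(.115,.19)]
        q=P[1]-P[0];q/=np.linalg.norm(q);n_=np.array([-d[1],d[0]])
        print(a,"dang",round(np.degrees(np.arcsin(d[0]*q[1]-d[1]*q[0])),1),"offs px",[round(float((p-d[2:])@n_),1) for p in P])
```

```text
top line pix dir [  0.412  -0.911 391.597 312.042]
140 dang -17.2 offs px [-6.6, -17.7]
142 dang -15.1 offs px [-4.6, -14.4]
144 dang -13.0 offs px [-2.6, -11.1]
146 dang -10.9 offs px [-0.5, -7.7]
148 dang -8.8 offs px [1.5, -4.3]
150 dang -6.7 offs px [3.6, -0.8]
152 dang -4.6 offs px [5.7, 2.6]
154 dang -2.5 offs px [7.7, 6.1]
scene line pix dir [  0.902  -0.432 236.288 126.897]
140 dang 12.2 offs px [0.5, 6.1]
142 dang 10.9 offs px [-0.5, 4.4]
144 dang 9.6 offs px [-1.5, 2.7]
146 dang 8.3 offs px [-2.5, 1.1]
148 dang 6.9 offs px [-3.6, -0.6]
150 dang 5.5 offs px [-4.6, -2.2]
152 dang 4.1 offs px [-5.6, -3.9]
154 dang 2.7 offs px [-6.6, -5.5]
```

>>> servo_tool(
  twist=[
    [0,0,2],
    [0,0,3.3],
    [0,0,3.3],
    [0,0,3.3],
    [0,0,3.3],
    [0,0,3.3],
    [0,0,3.3],
    [0,0,3.3],
  ],
  travel=[
    [-0.001,-0.001,0],
    [-0.002,-0.002,0],
    [-0.002,-0.002,0],
    [-0.002,-0.002,0],
    [-0.002,-0.002,0],
    [-0.002,-0.002,0],
    [-0.002,-0.002,0],
    [-0.002,-0.002,0],
  ],
  fingers=[0.2,0,-0.4,-0.5,-1,-1,-1,-1],
  squeeze=15,
)

```text
time: 26.78
tcp_pos: [0.5399, -0.1361, 0.0924]
tool_rot: [[0.847, -0.528, 0.069], [-0.526, -0.849, -0.042], [0.081, -0.0, -0.997]]
ft_force: [0.4, 0.1, 0.7]
finger_gap: 0.0187
finger_force: 14.4
```

```bash
python3 t.py
```

```text
T [np.float64(0.099), np.float64(0.101), np.float64(0.075)] F [ 0.76 -0.13  0.28] M [ 0.081 -0.22   0.083] ang 50.55 r 0.0515 yaw 50.16 26.875
```

>>> servo_tool(
  twist=[
    [0,0,0],
    [0,0,0],
    [0.6,1,0],
    [1.2,2,0],
    [1.8,3,0],
    [2.43,3.9,0],
    [2.43,3.9,0],
    [2.43,3.9,0],
  ],
  travel=[
    [0,0,0],
    [0,0,0],
    [0.0004,-0.0002,0.001],
    [0.0008,-0.0005,0.002],
    [0.0011,-0.0007,0.003],
    [0.0015,-0.001,0.0041],
    [0.0015,-0.001,0.0041],
    [0.0015,-0.001,0.0041],
  ],
  fingers=[-1,-1,-1,-1,-1,-1,-1,-1],
  squeeze=50,
)

```text
time: 27.88
tcp_pos: [0.5411, -0.137, 0.0957]
tool_rot: [[0.849, -0.528, -0.0], [-0.528, -0.849, 0.0], [-0.0, -0.0, -1.0]]
ft_force: [5.8, 0.7, -4.2]
finger_gap: 0.0181
finger_force: 48.6
```

```bash
python3 t.py; python3 -c "
from h import *
s=telemetry.sense();print(s['tcp_pos'],s['tool_rot'].round(3))
red('scene','scene5.png',.137,.118)"
```

```text
T [np.float64(0.046), np.float64(-0.01), np.float64(-0.005)] F [ 5.93  1.03 -5.19] M [ 0.343 -1.057  0.191] ang 50.46 r 0.05 yaw 50.16 27.975
[ 0.54109661 -0.13700523  0.09573036] [[ 0.849 -0.528  0.   ]
 [-0.528 -0.849  0.   ]
 [-0.    -0.    -1.   ]]
scene [69, 26, 10, 9, 66] [73.9 29.7] z0.137 [ 0.2189 -0.7891  0.137 ] z0.118 [ 0.1897 -0.8203  0.118 ]
scene [219, 115, 30, 20, 244] [235.3 123.2] z0.137 [ 0.4734 -0.0631  0.137 ] z0.118 [ 0.4509 -0.0749  0.118 ]
scene [178, 134, 11, 8, 63] [182.8 137.2] z0.137 [ 0.578  -0.1602  0.137 ] z0.118 [ 0.5584 -0.1746  0.118 ]
```

>>> servo_tool(
  twist=[
    [0,0,0],
    [0,0,0],
    [0,0,0],
  ],
  travel=[
    [0.0008,-0.0005,0.0005],
    [0.0014,-0.0008,0.001],
    [0.0014,-0.0008,0.001],
  ],
  fingers=[-1,-1,-1],
)

```text
time: 28.4
tcp_pos: [0.5418, -0.1367, 0.0964]
tool_rot: [[0.85, -0.528, -0.002], [-0.528, -0.85, 0.003], [-0.003, -0.001, -1.0]]
ft_force: [2.8, 5.0, -4.3]
finger_gap: 0.0179
finger_force: 50.0
```

```bash
python3 t.py; python3 -c "
from h import *
s=telemetry.sense();print(s['tcp_pos'])
red('scene','scene6.png',.137,.118)"
```

```text
T [np.float64(0.101), np.float64(0.105), np.float64(0.069)] F [ 3.62  4.94 -4.64] M [ 1.151 -0.665  0.392] ang 51.2 r 0.0496 yaw 50.13 28.5
[ 0.54179315 -0.13667847  0.09643882]
scene [69, 26, 10, 9, 66] [73.9 29.7] z0.137 [ 0.2189 -0.7891  0.137 ] z0.118 [ 0.1897 -0.8203  0.118 ]
scene [219, 115, 31, 21, 268] [235.7 124. ] z0.137 [ 0.4763 -0.0607  0.137 ] z0.118 [ 0.4539 -0.0724  0.118 ]
scene [177, 134, 11, 7, 62] [182.1 137. ] z0.137 [ 0.578  -0.1623  0.137 ] z0.118 [ 0.5583 -0.1768  0.118 ]
```

>>> servo_tool(
  twist=[
    [0,0,0],
    [0,0,0],
    [0,0,0],
  ],
  travel=[
    [0.001,0.0005,0.0005],
    [0.0013,0.0008,0.0015],
    [0.0013,0.0008,0.0025],
  ],
  fingers=[-1,-1,-1],
)

```text
time: 28.92
tcp_pos: [0.5422, -0.1364, 0.0987]
tool_rot: [[0.849, -0.528, -0.004], [-0.528, -0.849, 0.002], [-0.004, 0.001, -1.0]]
ft_force: [-1.2, 4.1, -6.5]
finger_gap: 0.0173
finger_force: 49.9
```

```bash
python3 t.py; python3 -c "
from h import *
s=telemetry.sense();print(s['tcp_pos'])
red('scene','scene7.png',.139,.118)"
```

```text
T [np.float64(0.11), np.float64(0.039), np.float64(0.092)] F [-1.88  4.67 -5.42] M [1.118 0.53  0.221] ang 51.76 r 0.0493 yaw 50.16 29.025
[ 0.54227874 -0.13642513  0.09887454]
scene [69, 26, 10, 9, 66] [73.9 29.7] z0.139 [ 0.222  -0.7858  0.139 ] z0.118 [ 0.1897 -0.8203  0.118 ]
scene [219, 114, 31, 21, 275] [235.4 123.4] z0.139 [ 0.4764 -0.0611  0.139 ] z0.118 [ 0.4516 -0.0741  0.118 ]
scene [177, 133, 11, 8, 62] [182.1 136.4] z0.139 [ 0.5778 -0.1621  0.139 ] z0.118 [ 0.5561 -0.1781  0.118 ]
```

>>> servo_tool(
  twist=[
    [0,0,0],
    [0,0,0],
    [0,0,0],
    [0,0,0],
  ],
  travel=[
    [-0.0003,0.0008,0.001],
    [-0.0003,0.0008,0.003],
    [-0.0003,0.0008,0.005],
    [-0.0003,0.0008,0.006],
  ],
  fingers=[-1,-1,-1,-1],
)

```text
time: 29.58
tcp_pos: [0.5424, -0.1362, 0.1054]
tool_rot: [[0.849, -0.528, -0.003], [-0.528, -0.849, 0.001], [-0.003, 0.001, -1.0]]
ft_force: [-4.7, 3.1, -4.7]
finger_gap: 0.0175
finger_force: 49.9
```

```bash
python3 t.py
```

```text
T [np.float64(0.088), np.float64(0.142), np.float64(0.142)] F [-4.93  3.31 -4.21] M [0.926 1.032 0.162] ang 52.08 r 0.0493 yaw 50.17 29.675
```

>>> servo_tool(
  twist=[
    [0,0,0],
    [0,0,0],
    [0,0,0],
    [0,0,0],
    [0,0,0],
  ],
  travel=[
    [-0.0008,0.0005,0.002],
    [-0.0008,0.0005,0.005],
    [-0.0008,0.0005,0.008],
    [-0.0008,0.0005,0.011],
    [-0.0008,0.0005,0.013],
  ],
  fingers=[-1,-1,-1,-1,-1],
)

```text
time: 30.3
tcp_pos: [0.5435, -0.1363, 0.1197]
tool_rot: [[0.849, -0.528, 0.002], [-0.528, -0.849, -0.001], [0.002, -0.0, -1.0]]
ft_force: [0.3, 0.2, -4.8]
finger_gap: 0.0176
finger_force: 49.9
```

>>> servo_tool(
  twist=[
    [0,0,0],
    [0,0,0],
    [0,0,0],
    [0,0,0],
    [0,0,0],
  ],
  travel=[
    [0,0,0.004],
    [0,0,0.015],
    [0,0,0.03],
    [0,0,0.04],
    [0,0,0.045],
  ],
  fingers=[-1,-1,-1,-1,-1],
)

```text
time: 30.92
tcp_pos: [0.5433, -0.136, 0.1653]
tool_rot: [[0.849, -0.528, 0.002], [-0.528, -0.849, -0.001], [0.002, -0.0, -1.0]]
ft_force: [0.2, 0.6, -4.5]
finger_gap: 0.0177
finger_force: 49.9
```

```bash
python3 t.py
python3 - <<'E'
from h import *
s=telemetry.sense();print(s["tcp_pos"],s["tool_rot"].round(3).tolist(),s["qpos"].round(2)); z=s["tcp_pos"][2]-.0267
red("top","top8.png",z+.067,z+.058);red("scene","scene8.png",z+.067,z+.058)
a=cv2.resize(cv2.imread("pics/top8.png")[180:320,350:490],(400,400),interpolation=cv2.INTER_CUBIC)
b=cv2.resize(cv2.imread("pics/scene8.png")[70:180,150:260],(400,400),interpolation=cv2.INTER_CUBIC)
cv2.imwrite("pics/crop8.png",np.hstack([a,b]))
E
```

```text
T [np.float64(-0.039), np.float64(-0.014), np.float64(-0.002)] F [ 0.36  0.1  -4.61] M [0.09  0.109 0.017] ang 52.79 r 0.0488 yaw 50.16 31.025
[ 0.54317504 -0.13596132  0.16475505] [[0.849, -0.528, 0.002], [-0.528, -0.849, -0.001], [0.002, -0.0, -1.0]] [-0.34 -0.04  1.9   0.    1.27  1.79]
top [381, 278, 39, 51, 737] [399.8 303.5] z0.205 [ 0.4504 -0.0735  0.2051] z0.196 [ 0.451  -0.0755  0.1961]
scene [69, 26, 10, 9, 66] [73.9 29.7] z0.205 [ 0.3237 -0.6772  0.2051] z0.196 [ 0.3099 -0.692   0.1961]
scene [217, 95, 33, 20, 308] [233.8 104.1] z0.205 [ 0.4846 -0.058   0.2051] z0.196 [ 0.473  -0.0641  0.1961]
scene [173, 112, 11, 7, 64] [178.2 115. ] z0.205 [ 0.5785 -0.1618  0.2051] z0.196 [ 0.5682 -0.1694  0.1961]
```

View pics/crop8.png

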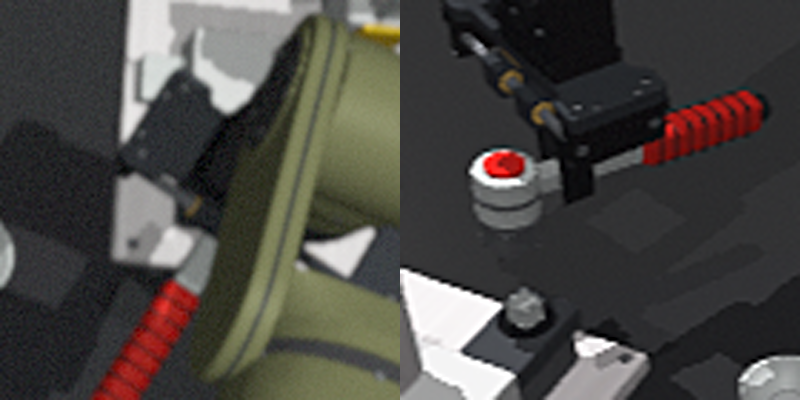

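Run:
```python
from h import *
from scipy.optimize import least_squares
from scipy.spatial.transform import Rotation as R
G=np.array([.5432,-.136,.1838]);off={"top":np.array([0,.0014,0]),"scene":np.array([0,-.0014,0])}
obs=[("scene",(0,0,.067),(178.2,115.)),("scene",(.202,0,.045),(250.4,98.9)),("scene",(.102,0,.045),(217.4,111.3)),("top",(.102,0,.045),(411.5,284.5))]
def res(p,full=False):
    d,h,e,y=p; Rm=R.from_euler("ZY",[np.radians(148.2)+y,e]).as_matrix()
    r=[]
    for c,w,u in obs:
        P=G+Rm@(np.array(w)-np.array([d,0,.045+h]))+off[c]; r+=list(proj(c,P)-u)
    if full: return np.round(r,1)
    return np.r_[r,(d-.05)/.002,h/.001,e/.1,y/.05]
s=least_squares(res,[.05,0,0,0]);print(s.x.round(4),res(s.x,True),res([.05,0,0,0],True))
```

```text
[ 0.0425  0.0008  0.0478 -0.0273] [ 0.6 -0.7 -1.   0.3 -1.2 -1.3  0.6 -3.1] [-2.3  1.2 -4.3 -2.3 -4.1 -1.8  3.9 -6.1]
```

>>> servo_tool(
  twist=[
    [0,0,2],
    [0,0,6],
    [0,0,10],
    [0,0,14],
    [0,0,18],
    [0,0,22],
    [0,0,26],
    [0,0,29],
  ],
  travel=[
    [0,0.025,0],
    [0.002,0.07,0],
    [0.004,0.12,0],
    [0.006,0.175,0],
    [0.008,0.23,0],
    [0.01,0.285,0],
    [0.011,0.335,0],
    [0.012,0.375,0],
  ],
  fingers=[-1,-1,-1,-1,-1,-1,-1,-1],
)

```text
time: 32.12
tcp_pos: [0.554, 0.2411, 0.1628]
tool_rot: [[0.999, -0.047, -0.001], [-0.047, -0.999, -0.0], [-0.001, 0.0, -1.0]]
ft_force: [1.4, -0.9, -5.4]
finger_gap: 0.0171
finger_force: 49.9
```

>>> servo_tool(
  twist=[
    [0,0,1.5],
    [0,0,2.3],
    [0,0,2.3],
    [0,0,2.3],
  ],
  travel=[
    [0,0.02,0],
    [0,0.031,0],
    [0,0.034,0],
    [0,0.034,0],
  ],
  fingers=[-1,-1,-1,-1],
)

```text
time: 32.62
tcp_pos: [0.5548, 0.2723, 0.1636]
tool_rot: [[1.0, -0.011, -0.0], [-0.011, -1.0, -0.0], [-0.0, 0.0, -1.0]]
ft_force: [-0.3, -0.2, -5.0]
finger_gap: 0.0177
finger_force: 49.9
```

Run:
```python
from h import *
s=telemetry.sense();print(s["tcp_pos"],s["tool_rot"].round(3).tolist(),s["time"]); z=s["tcp_pos"][2]-.0267
red("top","top9.png",z+.067,z+.055);red("scene","scene9.png",z+.067,z+.055)
a=cv2.resize(cv2.imread("pics/top9.png")[190:350,150:310],(400,400),interpolation=cv2.INTER_CUBIC)
b=cv2.resize(cv2.imread("pics/scene9.png")[100:220,290:410],(400,400),interpolation=cv2.INTER_CUBIC)
cv2.imwrite("pics/crop9.png",np.hstack([a,b]))
```

```text
[0.55483414 0.27229995 0.16362356] [[1.0, -0.011, -0.0], [-0.011, -1.0, -0.0], [-0.0, 0.0, -1.0]] 32.625
scene [69, 26, 10, 9, 66] [73.9 29.7] z0.204 [ 0.322  -0.6791  0.2039] z0.192 [ 0.3035 -0.6988  0.1919]
scene [343, 163, 13, 9, 90] [349.2 167.1] z0.204 [0.5964 0.271  0.2039] z0.192 [0.5831 0.269  0.1919]
```

View pics/crop9.png

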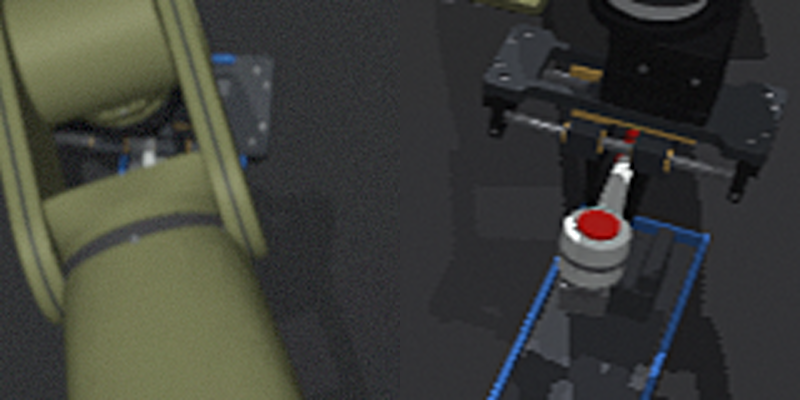

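Run:
```python
from h import *
def asp(f,near):
    im=cv2.imread("pics/"+f).astype(float); u0,v0=near
    p=im[v0-12:v0+13,u0-12:u0+13]; w=np.clip((p[...,2]-(p[...,0]+p[...,1])/2)/120,0,1); w[w<.15]=0
    # isolate central component
    n,l,st,ce=cv2.connectedComponentsWithStats((w>0).astype(np.uint8)); w=w*(l==l[12,12])
    v,u=np.mgrid[v0-12:v0+13,u0-12:u0+13]; W=w.sum(); mu=np.array([(w*u).sum(),(w*v).sum()])/W
    C=np.cov(np.c_[u.ravel(),v.ravel()].T,aweights=w.ravel(),bias=True); e,V=np.linalg.eigh(C)
    return mu.round(2),np.sqrt(e).round(3),np.sqrt(e[0]/e[1]),W
c=optics.get_calibration("scene");o=np.array(c["T"])[:3,3]
for f,n,P in(("scene0.png",(341,209),(.6005,.272,.07)),("scene1.png",(179,122),(.582,-.16,.187)),("scene2.png",(181,135),(.578,-.165,.137)),("scene8.png",(178,115),(.582,-.161,.205)),("scene9.png",(349,167),(.597,.272,.204))):
    d=o-np.array(P);el=np.degrees(np.arcsin(d[2]/np.linalg.norm(d)));m=asp(f,n)
    print(f,m[0],m[1],"aspect->elev",np.degrees(np.arcsin(m[2])).round(1),"true",el.round(1),"az",np.degrees(np.arctan2(d[1],d[0])).round(0), "area",m[3].round(0))
    print("   majdiam mm",(4*m[1][1]*np.linalg.norm(d)/440.6*1000).round(1))
```

```text
scene0.png [341.39 208.88] [2.318 3.002] aspect->elev 50.5 true 47.2 az 8.0 area 87.0
   majdiam mm 28.9
scene1.png [178.45 121.79] [1.973 2.944] aspect->elev 42.1 true 36.1 az 36.0 area 72.0
   majdiam mm 30.0
scene2.png [181.09 135.47] [1.669 2.872] aspect->elev 35.5 true 37.9 az 36.0 area 59.0
   majdiam mm 30.2
scene8.png [178.15 114.82] [1.895 2.956] aspect->elev 39.9 true 35.3 az 36.0 area 70.0
   majdiam mm 29.8
scene9.png [349.14 166.96] [2.238 3.306] aspect->elev 42.6 true 41.6 az 8.0 area 92.0
   majdiam mm 29.0
```

>>> servo_tool(
  twist=[
    [0,1.25,0],
    [0,2.5,0],
    [0,2.5,0],
    [0,2.5,0],
  ],
  travel=[
    [0,0,0],
    [0,0,0],
    [0,0,-0.01],
    [0,0,-0.02],
  ],
  fingers=[-1,-1,-1,-1],
)

```text
time: 33.22
tcp_pos: [0.5546, 0.273, 0.1427]
tool_rot: [[0.999, -0.01, -0.044], [-0.01, -1.0, -0.0], [-0.044, 0.001, -0.999]]
ft_force: [-0.8, -0.1, -4.7]
finger_gap: 0.0174
finger_force: 49.9
```

Run:
```python
from h import *
s=telemetry.sense();p=s["tcp_pos"];R=s["tool_rot"];g=p-.019*R[:,2];print(p.round(4),g.round(4),R.round(3).tolist(),s["ft_torque"].round(3),s["time"])
red("scene","scene10.png",g[2]+.022,.2);red("top","top10.png",g[2]+.022,.2)
im=cv2.imread("pics/scene10.png").astype(float);u0,v0=348,174
```

```text
[0.5546 0.273  0.1427] [0.5554 0.2731 0.1617] [[0.999, -0.01, -0.044], [-0.01, -1.0, -0.0], [-0.044, 0.001, -0.999]] [ 0.056 -0.049  0.05 ] 33.225
scene [69, 26, 10, 9, 66] [73.9 29.7] z0.184 [ 0.2908 -0.7123  0.1837] z0.200 [ 0.3159 -0.6856  0.2   ]
scene [342, 171, 12, 10, 89] [347.7 175.3] z0.184 [0.6009 0.2718 0.1837] z0.200 [0.6184 0.2744 0.2   ]
```

Run:
```python
from h import *
off=np.array([0,-.0014,0])
print("stow",proj("scene",np.array([.6005,.2723,.073])+off),"obs 341.4 208.9")
for nm,g,b,o in(("9",(.5548,.2723,.1826),0,(349.14,166.96)),("10",(.5554,.2731,.1617),.044,(347.7,175.3))):
    for d in(.042,.05):
        for e in(-.05,0,.05,.1):
            a=e-b; P=np.array(g)+[d*np.cos(a)-.022*np.sin(a),-.0005,.022*np.cos(a)+d*np.sin(a)]+off
            print(nm,d,e,proj("scene",P).round(1),o)
im=cv2.imread("pics/scene10.png");a=cv2.resize(im[140:220,310:390],(400,400),interpolation=cv2.INTER_CUBIC)
im=cv2.imread("pics/scene0.png");b=cv2.resize(im[150:230,310:390],(400,400),interpolation=cv2.INTER_CUBIC)
cv2.imwrite("pics/crop10.png",np.hstack([a,b]))
```

```text
stow [341.06684093 208.95067445] obs 341.4 208.9
9 0.042 -0.05 [348.6 167.9] (349.14, 166.96)
9 0.042 0 [348.9 166.9] (349.14, 166.96)
9 0.042 0.05 [349.2 165.8] (349.14, 166.96)
9 0.042 0.1 [349.5 164.8] (349.14, 166.96)
9 0.05 -0.05 [347.6 170.4] (349.14, 166.96)
9 0.05 0 [347.9 169.2] (349.14, 166.96)
9 0.05 0.05 [348.2 168. ] (349.14, 166.96)
9 0.05 0.1 [348.5 166.8] (349.14, 166.96)
10 0.042 -0.05 [347.4 176.1] (347.7, 175.3)
10 0.042 0 [347.6 175.1] (347.7, 175.3)
10 0.042 0.05 [347.9 174.1] (347.7, 175.3)
10 0.042 0.1 [348.2 173.1] (347.7, 175.3)
10 0.05 -0.05 [346.4 178.7] (347.7, 175.3)
10 0.05 0 [346.6 177.5] (347.7, 175.3)
10 0.05 0.05 [346.9 176.4] (347.7, 175.3)
10 0.05 0.1 [347.2 175.2] (347.7, 175.3)
```

View pics/crop10.png

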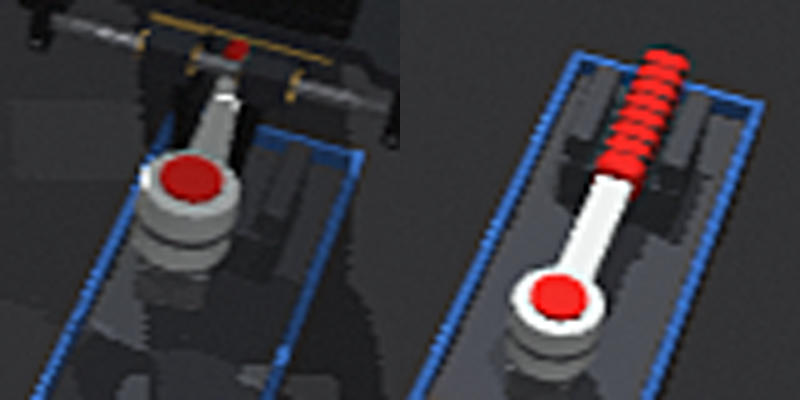

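>>> servo_tool(
  twist=[
    [0,0,0],
    [0,0,0],
    [0,0,0],
    [0,0,0],
    [0,0,0],
  ],
  travel=[
    [0,0,-0.025],
    [0,0,-0.05],
    [0,0,-0.07],
    [0,0,-0.085],
    [0,0,-0.085],
  ],
  fingers=[-1,-1,-1,-1,-1],
)

```text
time: 33.95
tcp_pos: [0.5537, 0.2728, 0.0572]
tool_rot: [[0.999, -0.01, -0.046], [-0.01, -1.0, -0.001], [-0.046, 0.001, -0.999]]
ft_force: [0.1, 0.7, -3.6]
finger_gap: 0.0175
finger_force: 49.9
```

Run:
```python
from h import *
from scipy.optimize import least_squares
s=telemetry.sense();p=s["tcp_pos"];R=s["tool_rot"];g=p-.019*R[:,2];print(p.round(4),g.round(4),s["ft_force"].round(1),s["ft_torque"].round(3),s["time"])
red("scene","scene11.png",g[2]+.022,.2);red("top","top11.png",g[2]+.022,g[2])
print(proj("scene",np.array([g[0]+.045,.2719-.0014,g[2]+.022])))
```

```text
[0.5537 0.2728 0.0572] [0.5546 0.2729 0.0761] [ 0.1  0.7 -3.6] [0.036 0.043 0.004] 33.95
scene [69, 26, 10, 9, 66] [73.9 29.7] z0.098 [ 0.1591 -0.8529  0.0981] z0.200 [ 0.3159 -0.6856  0.2   ]
scene [338, 198, 11, 9, 82] [342.9 201.7] z0.098 [0.6    0.272  0.0981] z0.200 [0.6969 0.2864 0.2   ]
[342.35116861 201.41680075]
```

>>> servo_tool(
  twist=[
    [0,0,0],
    [0,0,0],
    [0,0,0],
    [0,0,0],
    [0,0,0],
  ],
  travel=[
    [0.0005,0,-0.005],
    [0.0005,0,-0.01],
    [0.0005,0,-0.014],
    [0.0005,0,-0.017],
    [0.0005,0,-0.017],
  ],
  fingers=[-1,-1,-1,-1,-1],
)

```text
time: 34.67
tcp_pos: [0.5549, 0.2731, 0.0413]
tool_rot: [[0.999, -0.01, -0.044], [-0.01, -1.0, -0.0], [-0.044, 0.001, -0.999]]
ft_force: [0.1, -0.4, -3.6]
finger_gap: 0.0177
finger_force: 49.9
```

```bash
cat > f.py <<'E'
from h import *
F=[];M=[]
for i in range(3):
    s=telemetry.sense();F.append(s["ft_force"]);M.append(s["ft_torque"]);
    if i<2: optics.get_image("scene")
print(s["tcp_pos"].round(4),"F",np.mean(F,0).round(1),"M",np.mean(M,0).round(3),s["time"])
E
python3 f.py
```

```text
[0.5552 0.2732 0.0418] F [ 0.1 -0.4 -4.4] M [ 0.033 -0.002 -0.006] 34.775
```

>>> servo_tool(
  twist=[
    [0,0,0],
    [0,0,0],
  ],
  travel=[
    [0,0,-0.002],
    [0,0,-0.003],
  ],
  fingers=[-1,-1],
)

```text
time: 35.02
tcp_pos: [0.5552, 0.2732, 0.0387]
tool_rot: [[0.999, -0.01, -0.043], [-0.01, -1.0, 0.0], [-0.043, 0.0, -0.999]]
ft_force: [0.1, 0.0, -4.7]
finger_gap: 0.0177
finger_force: 49.9
```

```bash
python3 f.py
```

```text
[0.5551 0.2731 0.0386] F [ 0.3 -0.6 -4.5] M [0.039 0.009 0.008] 35.125
```

>>> servo_tool(
  twist=[
    [0,0,0],
    [0,0,0],
    [0,0,0],
  ],
  travel=[
    [0,0,-0.001],
    [0,0,-0.003],
    [0,0,-0.003],
  ],
  fingers=[-1,-1,-1],
)

```text
time: 35.5
tcp_pos: [0.5555, 0.2731, 0.0361]
tool_rot: [[0.999, -0.01, -0.043], [-0.01, -1.0, -0.0], [-0.043, 0.0, -0.999]]
ft_force: [-0.3, -0.6, -2.3]
finger_gap: 0.0175
finger_force: 50.0
```

```bash
python3 f.py
```

```text
[0.5554 0.2732 0.0361] F [ 0.2 -0.6 -2.3] M [-0.072  0.321  0.121] 35.6
```

>>> servo_tool(
  twist=[
    [0,0,0],
    [0,0,0],
  ],
  travel=[
    [0,0,-0.001],
    [0,0,-0.001],
  ],
  fingers=[-1,-1],
)

```text
time: 35.85
tcp_pos: [0.5556, 0.2731, 0.035]
tool_rot: [[0.999, -0.01, -0.043], [-0.01, -1.0, -0.0], [-0.043, 0.0, -0.999]]
ft_force: [1.1, -0.9, -1.6]
finger_gap: 0.0178
finger_force: 50.0
```

```bash
python3 f.py
```

```text
[0.5556 0.2731 0.035 ] F [ 0.8 -1.2 -1.4] M [-0.171  0.226  0.145] 35.95
```

>>> servo_tool(
  twist=[
    [0,0.5,0],
    [0,1,0],
    [0,1.2,0],
    [0,1.2,0],
  ],
  travel=[
    [0,0.0002,-0.0005],
    [0,0.0003,-0.001],
    [0,0.0003,-0.0015],
    [0,0.0003,-0.0018],
  ],
  fingers=[-1,-1,-1,-1],
)

```text
time: 36.45
tcp_pos: [0.5553, 0.2737, 0.0336]
tool_rot: [[0.998, -0.01, -0.065], [-0.01, -1.0, 0.0], [-0.065, 0.0, -0.998]]
ft_force: [-3.2, -1.6, 4.7]
finger_gap: 0.0176
finger_force: 50.0
```

```bash
python3 f.py; python3 -c "
from h import *
red('scene','scene12.png',.073,.06)"
```

```text
[0.5553 0.2736 0.0335] F [-2.7 -1.8  4.2] M [-0.217  0.619  0.047] 36.55
scene [69, 26, 10, 9, 66] [73.9 29.7] z0.073 [ 0.1204 -0.8942  0.073 ] z0.060 [ 0.1004 -0.9156  0.06  ]
scene [336, 205, 11, 10, 80] [341.3 209.7] z0.073 [0.6026 0.2721 0.073 ] z0.060 [0.5907 0.2703 0.06  ]
```

>>> servo_tool(
  twist=[
    [0,0,0],
    [0,0,0],
  ],
  travel=[
    [-0.0005,-0.0004,0.0005],
    [-0.0008,-0.0004,0.0006],
  ],
  fingers=[-1,-1],
)

```text
time: 36.85
tcp_pos: [0.5551, 0.2734, 0.0336]
tool_rot: [[0.998, -0.01, -0.062], [-0.01, -1.0, 0.001], [-0.062, -0.0, -0.998]]
ft_force: [2.1, 0.4, -0.8]
finger_gap: 0.0178
finger_force: 50.0
```

```bash
python3 f.py
```

```text
[0.5549 0.2734 0.0336] F [ 1.9  0.3 -0.7] M [ 0.183 -0.141 -0.055] 36.95
```

Well balanced on its rests. Now I'll release and check before retreating.

>>> servo_tool(
  twist=[
    [0,0,0],
    [0,0,0],
    [0,0,0],
    [0,0,0],
    [0,0,0],
    [0,0,0],
    [0,0,0],
    [0,0,0],
  ],
  travel=[
    [0,0,0],
    [0,0,0],
    [0,0,0],
    [0,0,0],
    [0,0,0],
    [0,0,0],
    [0,0,0],
    [0,0,0],
  ],
  fingers=[-0.5,-0.3,0,0.2,0.5,0.5,0.5,0.5],
  squeeze=15,
)

```text
time: 37.95
tcp_pos: [0.5544, 0.2731, 0.0336]
tool_rot: [[0.998, -0.01, -0.064], [-0.01, -1.0, 0.0], [-0.064, 0.001, -0.998]]
ft_force: [0.0, -0.4, 0.1]
finger_gap: 0.0709
finger_force: 0.0
```

>>> servo_tool(
  twist=[
    [0,0,0],
    [0,0,0],
    [0,0,0],
    [0,0,0],
    [0,0,0],
    [0,0,0],
    [0,0,0],
    [0,0,0],
  ],
  travel=[
    [0,0,0.01],
    [0,0,0.03],
    [0,0,0.06],
    [0,0,0.1],
    [0,0,0.14],
    [-0.03,0.0,0.17],
    [-0.06,0.0,0.2],
    [-0.1,0,0.22],
  ],
  fingers=[0.5,0.5,0.5,0.5,0.5,0.5,0.5,0.5],
)

```text
time: 38.95
tcp_pos: [0.4544, 0.2733, 0.2575]
tool_rot: [[0.998, -0.01, -0.06], [-0.01, -1.0, 0.002], [-0.06, -0.001, -0.998]]
ft_force: [0.3, -0.4, 0.6]
finger_gap: 0.0709
finger_force: 0.0
```

>>> servo_tool(
  twist=[
    [0,0,0],
    [0,0,0],
    [0,0,0],
    [0,0,0],
    [0,0,0],
    [0,0,0],
  ],
  travel=[
    [0,-0.05,0],
    [0,-0.1,0],
    [0,-0.15,0],
    [0,-0.2,0],
    [0,-0.25,0],
    [0,-0.25,0],
  ],
  fingers=[0.5,0.5,0.5,0.5,0.5,0.5],
)

```text
time: 39.7
tcp_pos: [0.4545, 0.0207, 0.2554]
tool_rot: [[0.998, -0.015, -0.062], [-0.015, -1.0, -0.0], [-0.062, 0.001, -0.998]]
ft_force: [1.0, 0.4, 0.3]
finger_gap: 0.0714
finger_force: 0.0
```

Run:
```python
from h import *
s=telemetry.sense();print(s["tcp_pos"],s["time"])
red("top","top13.png",.069,.055);red("scene","scene13.png",.069,.055)
print("stow0: top 221.5 226.5 / 215 300.4 ; scene 341.2 209 / 358 172.7")
A=cv2.imread("pics/scene0.png").astype(int);B=cv2.imread("pics/scene13.png").astype(int)
D=np.abs(A-B).max(2)
for n,(u,v) in dict(vial=(279,157),dish=(257,178),bur=(240,212),screw=(184,153)).items(): print(n,D[v-14:v+15,u-16:u+17].max(),(D[v-14:v+15,u-16:u+17]>40).sum())
for c in("scene","top"):
    for n in("vial","dish","bur_block"):print(c,n,[(np.round(r["position"],1).tolist(),round(r["conf"],2)) for r in nets.landmark_of(c,n)][:1])
```

```text
[0.45454983 0.02065945 0.25542253] 39.7
top [217, 221, 11, 11, 94] [221.9 225.9] z0.069 [0.6025 0.2733 0.069 ] z0.055 [0.6052 0.2752 0.055 ]
top [208, 276, 16, 49, 561] [215.6 299.6] z0.069 [0.4477 0.2742 0.069 ] z0.055 [0.4484 0.276  0.055 ]
scene [69, 26, 10, 9, 66] [73.9 29.7] z0.069 [ 0.1142 -0.9008  0.069 ] z0.055 [ 0.0927 -0.9238  0.055 ]
scene [349, 160, 18, 30, 242] [357.4 173.5] z0.069 [0.4615 0.2748 0.069 ] z0.055 [0.4462 0.2729 0.055 ]
scene [336, 205, 11, 10, 79] [341.2 209.4] z0.069 [0.598  0.2709 0.069 ] z0.055 [0.5852 0.269  0.055 ]
stow0: top 221.5 226.5 / 215 300.4 ; scene 341.2 209 / 358 172.7
vial 92 13
dish 110 233
bur 6 0
screw 125 21
scene vial [([279.3, 163.1], 0.79)]
scene dish [([257.1, 183.4], 0.78)]
scene bur_block [([241.0, 218.2], 0.54)]
top vial [([319.7, 310.5], 0.47)]
top dish [([336.1, 269.9], 0.58)]
top bur_block [([334.6, 211.0], 0.77)]
```

Run:
```python
from h import *
A=cv2.imread("pics/scene0.png").astype(int);T0=cv2.imread("pics/top0.png").astype(int)
for f in("scene9.png","scene11.png","scene13.png"):
    D=np.abs(A-cv2.imread("pics/"+f)).max(2)
    print(f,{n:int((D[v-14:v+15,u-16:u+17]>40).sum()) for n,(u,v) in dict(vial=(279,157),dish=(257,178),bur=(240,212)).items()})
for f in("top9.png","top11.png","top13.png"):
    D=np.abs(T0-cv2.imread("pics/"+f)).max(2)
    print(f,{n:int((D[v-16:v+17,u-18:u+19]>40).sum()) for n,(u,v) in dict(vial=(324,310),dish=(338,270),bur=(333,210)).items()})
s=8
for f in("top0.png","top11.png","top13.png"):
    x0,y0,x1,y1=412,227,446,262
    g=cv2.resize(cv2.cvtColor(cv2.imread("pics/"+f)[y0:y1,x0:x1],cv2.COLOR_BGR2GRAY),None,fx=s,fy=s,interpolation=cv2.INTER_CUBIC)
    for thr in(130,150,170):
        n,l,st,ce=cv2.connectedComponentsWithStats((g>thr).astype(np.uint8))
        for i in range(1,n):
            if st[i,4]>2500 and st[i,0]>0 and st[i,1]>0 and st[i,0]+st[i,2]<g.shape[1] and st[i,1]+st[i,3]<g.shape[0]:
                c=cv2.findContours((l==i).astype(np.uint8),0,1)[0][0].reshape(-1,2)
                w=np.array([at_z("top",((u+.5)/s-.5+x0,(v+.5)/s-.5+y0),.09)[:2] for u,v in c])
                r=cv2.minAreaRect((w*1e4).astype(np.float32));print(f,thr,np.round(np.array(r[0])/1e4,4),np.round(np.array(r[1])/10,1),round(r[2],1))
```

```text
scene9.png {'vial': 0, 'dish': 0, 'bur': 0}
scene11.png {'vial': 0, 'dish': 0, 'bur': 0}
scene13.png {'vial': 13, 'dish': 233, 'bur': 0}
top9.png {'vial': 0, 'dish': 0, 'bur': 0}
top11.png {'vial': 0, 'dish': 0, 'bur': 0}
top13.png {'vial': 441, 'dish': 999, 'bur': 1}
top0.png 130 [ 0.5833 -0.1605] [19.5 19.4] 19.1
top0.png 150 [ 0.5833 -0.1607] [18.3 18. ] 17.2
top0.png 170 [ 0.5834 -0.1607] [16.7 16.4] 18.3
top11.png 130 [ 0.5831 -0.1605] [19.1 20. ] 73.0
top11.png 150 [ 0.5833 -0.1606] [17.9 18.3] 72.8
top11.png 170 [ 0.5833 -0.1607] [16.4 16.5] 72.3
```

```bash
python3 -c "
from cell import finish_job
print(finish_job())"
```

```text
the job is handed in; nothing more can be done
None
```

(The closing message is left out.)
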